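# Set the rail carriage and hold the hidden bolt head

## Task

Swing the carriage's clamp lever over to unlock it, slide the carriage along the rail until its pointer fin faces the fin of the brass marker, and swing the lever fully back to lock it there. Then reach down into the narrow gap behind the upright bracket, take the hexagonal bolt head centrally between the fingers and hold it firmly so that the slow nut driver no longer turns it. Finish while still holding the bolt head, and do not disturb the glassware and the test-tube rack.

Things in the scene. Friction and masses are not known exactly. Their poses are not given: they have to be found in the camera images.
- mark_fin (a point): Brass marker clip fixed on the rail's foot, robot side; upright fin 4 mm thick (along the rail), top 38 mm above the bench. The point is the middle of the fin's top, at the edge towards the carriage. Axes as the rail's: x across it, away from the robot (yawed by up to 0.25 rad), y along it, z up. The carriage starts on the -y side of the mark.
- index_fin (a point): Steel pointer fin of the carriage, 4 mm thick along the rail, in the middle of the carriage's long robot-side edge. The point is its outer end, at its top, 46 mm above the bench; axes as the rail's. At the mark its y along the rail equals that of mark_fin; the fins then face each other 8 mm apart in x. They never touch: nothing stops the carriage there.
- carriage (a joint): Position of the carriage along the rail's y in m, end stops at -0.14 and 0.14. Dark grey deck 110 x 210 mm, its top 48 mm above the bench, about 1.3 kg with some spread; about 3 N of friction when unlocked; a cam clamps it when locked. Move it by the unlocked lever's knob held between the fingers, or push it.
- lever (a joint): Angle of the clamp lever, rad: 0 locked (leans 0.6 rad from upright to rail -x, towards the robot), 1.2 fully unlocked (leans 0.6 rad to rail +x); end stops at both. It turns about a line along the rail's y and stays where it is left. The cam clamps below about 0.35 rad. About 10 N at the knob break it loose from locked; 3 N move it otherwise.
- lever_knob (a point): Centre of the lever's knob: white plastic cylinder lying along the rail's y, 18 mm diameter, 24 mm long; can be pinched by its flat ends from above, and pivots between the fingers. 65 mm from the pivot; 110 mm above the bench at both ends of its swing, 121 mm when upright. The point turns with the lever. Free space of 45 mm beside both ends.
- lever_pivot (a point): Pivot of the lever, low on the carriage, 56 mm above the bench, on the rail's centre line, 65 mm to the -y side of the carriage's middle; axes as the rail's. The knob moves about it at 65 mm in the rail's x-z plane.
- bolt: Dark steel hexagonal bolt head, 22 mm across flats, 25 mm across corners, 18 mm long; origin at its centre, 96 mm above the bench; its x axis = bolt axis = the rail's x. Rides on the carriage; seen from lever_pivot 8 mm further in x, 115 mm in y, 40 mm higher. Unheld it turns slowly (0.3 rad/s, 0.03 N m); a firm grip of 20 N or more along y, at any angle of the hexagon, stops it.
- beaker: Bystander: glass beaker, 68 mm diameter, 95 mm high, behind the rail; origin under its centre.
- reagent: Bystander: amber glass jar, 52 mm diameter, 110 mm high, behind the rail; origin under its centre.
- rack: Bystander: wooden test-tube rack 50 x 200 mm, with tubes to 126 mm high, behind the rail; origin under its centre, long side along its y.
- bracket_top (a point): Middle of the top of the upright steel bracket plate (8 mm thick in x, 70 mm wide in y, top 120 mm above the bench). The bolt head sits behind it (rail +x) in a gap 44 mm wide in x, 13 mm from the plate and 13 mm from a back cheek plate (70 mm wide, top 90 mm above the bench). The gap is open above and at both ends in y; the deck is 48 mm below the head's centre.
- driver (a point): Middle of the top of the grey nut driver on the bracket's robot side (34 mm in x, 46 mm in y, top 118 mm above the bench). It keeps turning the bolt slowly.

How it is judged (in metres and radians):
On the way, in this order (a step that is already met when the one before it is completed fails the run):
1. the clamp lever is swung over (unlocked) (value of joint lever above 0.8 rad), for 0.1 s.
2. the unlocked carriage is at the mark (value of joint lever above 0.4 rad and y of index_fin in the frame of mark_fin between -0.006 and 0.006 m), for 0.2 s.
3. the lever is locked again with the carriage at the mark (value of joint lever below 0.15 rad and y of index_fin in the frame of mark_fin between -0.006 and 0.006 m), for 0.2 s.
At the end, for the whole second after the job is handed in: Lever locked (below 0.15 rad); the carriage's fin within 6 mm of the marker's fin along the rail; the bolt head held in the fingers (grasp point within 18 mm of its centre, contact over 5 N) and not turning (below 0.06 rad/s; unheld it turns at 0.3 rad/s); still holding at the end (all of step 3 and contact force between the fingers and bolt above 5 N and distance between the grasp point and bolt below 0.018 m and angular speed of bolt below 0.06 rad/s); the arm keeps its last pose, push and grip.
It fails at once if a bystander is knocked or moved by more than 25 mm or tipped (distance of any of beaker, reagent, rack from where it was at the start of the episode above 0.025 m or angle between any of beaker, reagent, rack's own z axis and vertical above 0.35 rad).
It also fails if it takes over 50 s, if anything falls off the work surface, if the arm or the gripper's body presses on something with over 40 N, if the wrist force passes 120 N, or if a joint passes its speed limit or range.

## Robot

A 6-joint arm with a two-finger parallel gripper is mounted at the origin on the work surface. World frame = base frame: x ahead of the robot, y to its left, z up, the work surface at z = 0. Lengths are in mm, angles in rad, forces in N, time in s.
With the tool pointing down it reaches from about 275 to 750 mm from the base axis. Payload 10.2 kg.
Tool frame: the origin (TCP) lies midway between the tips of the shut fingers; the grasp point (between the pads) lies 19 mm behind it; x points along the fingers, y is the direction in which the jaws open and shut, and the axes are right-handed (so a half turn about x gives the same grasp; the last joint's range is limited). The gripper opens to 85 mm and grips with 20 to 120 N. Pads are 22 mm wide; open, the fingers measure 114 mm over their backs; the gripper's body (76 mm by 85 mm) begins 54 mm behind the grasp point. The pads swing forward as they close: fully open they stand 13 mm farther back than shut.
Start: joints at [1.056, 0.313, 1.498, -0, 1.331, -0.223], TCP at [151.043, 502.809, 206.994] pointing down, gripper open.
Joint ranges: [-2.94, 2.94], [-0.97, 2.17], [0.19, 2.56], [-1.23, 4.37], [0.02, 3.11], [-2.88, 2.88]. Speed limits (rad/s): [2.39, 2.39, 3.01, 3.14, 3.14, 3.14].

## Interface

Orientations are given as a unit quaternion [w, x, y, z].
In Python, from rig import sense, capture, get_calibration, finish_job gives the robot as it stands.
- The arm moves only by the tool jog_arm, never from a script. Its argument "increments" is a list of rows, each an object of numbers: "rx", "ry", "rz": the turn, a rotation vector about the tool's x, y, z in rad; "x", "y", "z": the shift along the tool's x, y, z in mm; "hand": the finger opening in mm, from 0 to 85.4. A call has 1 to 5 rows; each row shifts and turns the commanded pose from where the row before left it, along the tool's axes as they then stand; what a row does not reach is not made up. A row lasts 1/8 s, in which the tool goes at most 62.5 mm and 10.7 degrees, less where a joint would pass 70% of its speed; a pose out of reach is approached as far as the arm can. A call with a gripper value outside its range is refused whole. The fingers move at their own pace and stop on an object; "force" is the grip in N (left out, the last holds). Time passes only in rows, so rows that do not move let the fingers close. It gives the time, the measured TCP pose, the force and the opening at its end, in the units of the state.
- sense(): the state, without advancing time (a new reading comes with each control period).
- capture(name): name is "scene" or "top" or "wrist"; returns the picture (400x640x3 uint8, red, green, blue); there is no depth.
- get_calibration(name): a dict with "camera_matrix" (3x3 intrinsics, pixels), "D" ([k1, k2, p1, p2, k3] as OpenCV has them; the pictures are not rectified), "R" (3x3) and "t" (3): a world point X has camera coordinates R X + t; the wrist camera has in their place "T_tool_cam" (4x4, takes a point from camera to tool coordinates, whose origin is the TCP and whose axes are the tool frame's). Camera axes: x right, y down, z forward; pixel columns grow to the right and rows downward; lengths in mm; the calibration is good to about 2 mm. A picture is of the moment at which its call begins: read the wrist's pose just before it. get_calibration takes no time and is no camera call.
- finish_job(): hands the job in, once; it reports no verdict.
The state is a dict: "time_s": time; "joints": joint angles; "dq": joint speeds; "tau": joint torques, N m; "eef_pos": TCP position; "ee_rot": TCP orientation; "force": force on the tool from outside, world axes, zero at the start; "wrist_torque": the same for the moment, N m; "grip_width": opening from 0.0 (shut) to 1.0 (fully open).
Only numpy, scipy, OpenCV 4.12 (cv2) and the standard library are available. Lean on these libraries where they do the work, as an engineer would, in place of code of your own. Each camera call takes 0.05 s, during which the arm holds its last target.

## Working session

There is one attempt and no reset: what is moved stays moved. The work goes in short steps, Python scripts to look and compute and a tool call to move; the robot and the scene stay as the last step left them, time stands still between calls to the robot, and variables do not carry over. Pictures are saved under pics/ and viewed, and the job is handed in when it is done.

Besides the shell and the picture viewer there is one more tool, called after "Emit:" by a JSON object that holds its "op" and its "data". jog_arm: Moves the arm, as the interface text tells. Its arguments: {"type":"object","properties":{"increments":{"type":"array","items":{"type":"object","properties":{"rx":{"type":"number"},"ry":{"type":"number"},"rz":{"type":"number"},"x":{"type":"number"},"y":{"type":"number"},"z":{"type":"number"},"hand":{"type":"number"}}}},"force":{"type":"number"}},"required":["increments"]}

```bash
mkdir -p pics
python3 - <<'E'
from rig import *
import cv2,json
print(sense())
for n in ("scene","top"):
    im=capture(n); cv2.imwrite(f"pics/{n}0.png",im[:,:,::-1]); c=get_calibration(n); print(n,{k:(v.tolist() if hasattr(v,'tolist') else v) for k,v in c.items()})
c=get_calibration("wrist");print(c)
E
```

```text
{'time_s': 0.0, 'joints': array([ 1.05556728e+00,  3.13483426e-01,  1.49846969e+00,  8.02682040e-06,
        1.33095582e+00, -2.23403299e-01]), 'dq': array([-2.00607729e-04,  7.20971763e-05, -6.14561464e-04,  2.88169433e-04,
       -6.51842532e-04,  9.78838291e-04]), 'tau': array([ 1.11444660e-03, -4.12256813e+01, -2.59750307e+01, -4.18232753e-05,
        4.01591737e-03,  4.56183716e-05]), 'eef_pos': array([150.90877271, 502.54269368, 206.40570687]), 'ee_rot': array([ 0.69942196,  0.1023779 ,  0.69976309, -0.10324391]), 'force': array([ 0.25243683, -0.92410553, -0.07327315]), 'wrist_torque': array([ 0.00963234,  0.01144173, -0.00060311]), 'grip_width': 0.9971998712327552}
scene {'camera_matrix': [[483.40889883187145, 0.0, 328.1039137369755], [0.0, 483.40889883187145, 199.46004655173272], [0.0, 0.0, 1.0]], 'D': [0.03826106801188606, 0.0, 0.0, 0.0, 0.0], 'R': [[0.45897030299654856, 0.8883446462943146, 0.013785875651728402], [0.7667751607798281, -0.38822719773232833, -0.5112098353435428], [-0.4487784684878778, 0.24520080004178638, -0.8593453635649306]], 't': [-261.0079019060562, -406.42
[... 393 characters left out ...]
75634385, -0.9916420914982018]], 't': [12.289083406606336, 585.4589857301696, 926.1765675310692]}
{'camera_matrix': array([[293.1140783 ,   0.        , 315.98997439],
       [  0.        , 293.1140783 , 194.63247442],
       [  0.        ,   0.        ,   1.        ]]), 'D': array([0.01720973, 0.        , 0.        , 0.        , 0.        ]), 'T_tool_cam': array([[-1.48299401e-03, -3.07027708e-01,  9.51699421e-01,
        -1.67181091e+02],
       [ 9.99998308e-01, -1.49125745e-03,  1.07716168e-03,
        -5.03053317e-01],
       [ 1.08851037e-03,  9.51699408e-01,  3.07029400e-01,
        -7.92530173e+01],
       [ 0.00000000e+00,  0.00000000e+00,  0.00000000e+00,
         1.00000000e+00]])}
```

View pics/scene0.png

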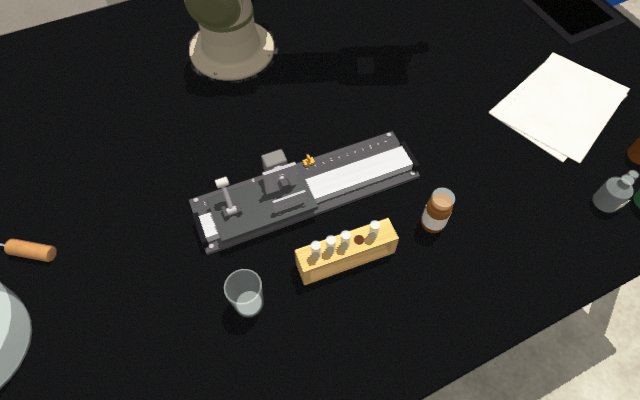

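View pics/top0.png

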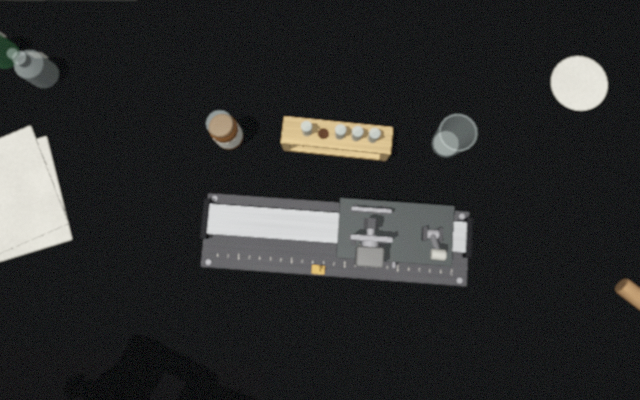

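The scene and top views both show the rail. In the top view the knob is near (439,254), the brass clip at (318,268) and the driver at (370,256). Next I'll zoom in.

Run:
```python
import cv2
a=cv2.imread("pics/top0.png")[185:295,300:480]
cv2.imwrite("pics/top0z.png",cv2.resize(a,None,fx=4.4,fy=4.4,interpolation=cv2.INTER_CUBIC))
a=cv2.imread("pics/scene0.png")[130:255,185:335]
cv2.imwrite("pics/scene0z.png",cv2.resize(a,None,fx=4.5,fy=4.5,interpolation=cv2.INTER_CUBIC))
```

```text
(no output)
```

View pics/top0z.png

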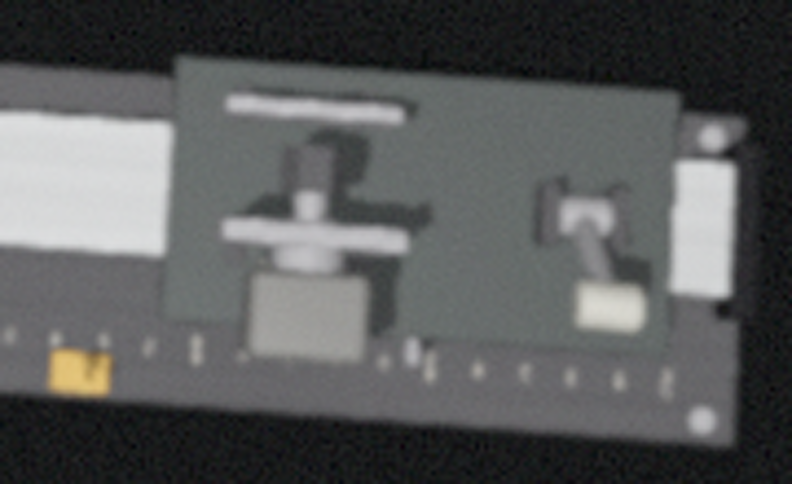

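View pics/scene0z.png

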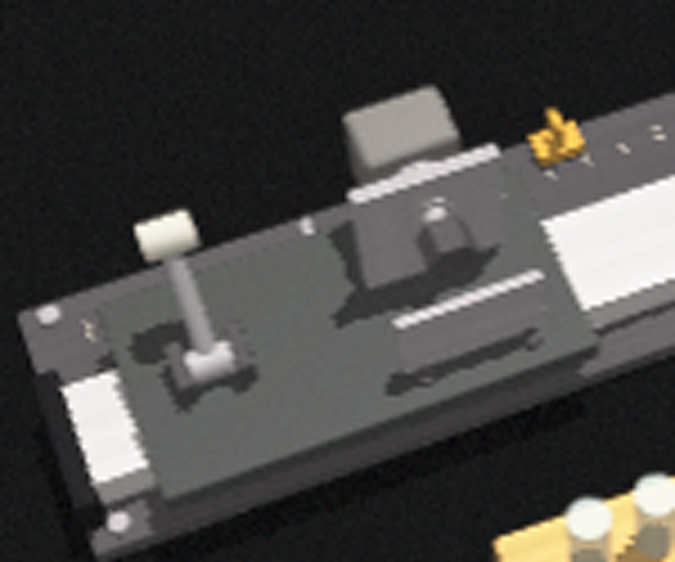

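```bash
cat > h.py <<'E'
from rig import *
import numpy as np, cv2
def ray(cal,px,R=None,t=None):
    K=np.array(cal["camera_matrix"]);D=np.array(cal["D"])
    u=cv2.undistortPoints(np.array([[px]],float),K,D)[0,0]
    d=np.array([u[0],u[1],1.])
    R=np.array(cal["R"]);t=np.array(cal["t"])
    return -R.T@t, R.T@d
def onz(n,px,z):
    o,d=ray(get_calibration(n),px); return o+d*(z-o[2])/d[2]
def wcal(pose):
    from scipy.spatial.transform import Rotation as Ro
    c=dict(get_calibration("wrist"));T=np.array(c["T_tool_cam"])
    q=pose["ee_rot"];Rw=Ro.from_quat([q[1],q[2],q[3],q[0]]).as_matrix()
    Rc=Rw@T[:3,:3];tc=Rw@T[:3,3]+pose["eef_pos"]
    c["R"]=Rc.T;c["t"]=-Rc.T@tc;return c
def tri(rs):
    A=0;b=0
    for o,d in rs:
        d=d/np.linalg.norm(d);P=np.eye(3)-np.outer(d,d);A=A+P;b=b+P@o
    X=np.linalg.solve(A,b)
    return X,[np.linalg.norm((np.eye(3)-np.outer(d,d)/(d@d))@(X-o)) for o,d in rs]
def onzc(c,px,z):
    o,d=ray(c,px);return o+d*(z-o[2])/d[2]
E
python3 - <<'E'
from h import *
def tz(p):return [300+(p[0]+.5)/4.4-.5,185+(p[1]+.5)/4.4-.5]
def sz(p):return [185+(p[0]+.5)/4.5-.5,130+(p[1]+.5)/4.5-.5]
for n in("top","scene"):
    print(n,-np.array(get_calibration(n)["R"]).T@get_calibration(n)["t"])
c=[onz("top",tz(p),48) for p in((178,57),(680,92),(165,318),(668,348))]
for p in c:print(p.round(1))
v=c[0]-c[1];print("yaw",np.arctan2(-v[0],v[1]),np.linalg.norm(v)); v=c[2]-c[3];print("yaw",np.arctan2(-v[0],v[1]),np.linalg.norm(v))
print("centre",np.mean(c,0))
print("scene corners",[onz("scene",sz(p),48).round(1) for p in((163,497),(598,345))])
T=get_calibration("top");S=get_calibration("scene")
print("knob",tri([ray(T,tz((611,306))),ray(S,sz((167,237)))]))
print("index",onz("top",tz((411,351)),46),onz("scene",sz((306,226)),46))
print("mark",onz("top",tz((92,362)),38),onz("scene",sz((554,118)),38))
print("driver",onz("top",tz((308,317)),118),onz("scene",sz((402,119)),118))
print("brtop",onz("top",tz((315,236)),120),onz("scene",sz((424,175)),120))
E
```

```text
top [461.1398722    7.88550036 993.98396211]
scene [1021.4653336  -248.29928664  925.65684833]
[567.4 -25.9  48. ]
[ 552.4 -234.9   48. ]
[459.2 -19.9  48. ]
[ 446.9 -226.3   48. ]
yaw -0.07139290154945632 209.51796230182723
yaw -0.05960717923972873 206.76850609820562
centre [ 506.46874468 -126.74332463   48.        ]
scene corners [array([ 550.1, -232.8,   48. ]), array([567.9, -25.3,  48. ])]
knob (array([ 464.36599279, -187.97265808,  111.34716802]), [np.float64(1.4257604336830962), np.float64(1.4257604336830547)])
index [ 445.67141901 -121.14394677   46.        ] [ 444.46819711 -120.28431503   46.        ]
mark [441.10887023  10.21924068  38.        ] [435.41247822  16.51571317  38.        ]
driver [459.68985985 -72.35584422 118.        ] [457.65549961 -69.34873884 118.        ]
brtop [490.37452271 -75.2629813  120.        ] [491.56545275 -73.59198747 120.        ]
```

```bash
cat >> h.py <<'E'
from scipy.spatial.transform import Rotation as Ro
YAW=-0.0700
XR=np.array([np.cos(YAW),np.sin(YAW),0]);YR=np.array([-np.sin(YAW),np.cos(YAW),0])
def rot(s):
    q=s["ee_rot"];return Ro.from_quat([q[1],q[2],q[3],q[0]])
def goal(p,s=None):
    s=s or sense();R=rot(s);M=R.as_matrix()
    sg=np.sign(M[:,1]@YR) or 1
    y=sg*YR;x=np.array([0,0,-1.]);G=np.c_[x,y,np.cross(x,y)]
    rv=(R.inv()*Ro.from_matrix(G)).as_rotvec()
    print("pos",s["eef_pos"].round(1),"yaw sign",sg,"tool y",M[:,1].round(3),"z",M[:,2].round(3))
    print("rotvec",rv.round(4)," shift in present tool axes",(M.T@(np.array(p)-s["eef_pos"])).round(1)," in goal axes",(G.T@(np.array(p)-s["eef_pos"])).round(1))
E
python3 - <<'E'
from h import *
goal([464.7,-188.5,150])
for p in ((300,157),(390,160)):print(onz("top",p,60))
im=capture("wrist");cv2.imwrite("pics/w0.png",im[:,:,::-1])
E
```

```text
pos [150.9 502.6 206.5] yaw sign 1.0 tool y [ 0.288  0.958 -0.001] z [ 0.958 -0.288 -0.   ]
rotvec [-0.2218 -0.0004  0.0011]  shift in present tool axes [  57.  -571.5  499.3]  in goal axes [  56.5 -667.4  361.4]
[641.02581309  47.60688515  60.        ]
[ 635.14978399 -117.35937482   60.        ]
```

View pics/w0.png

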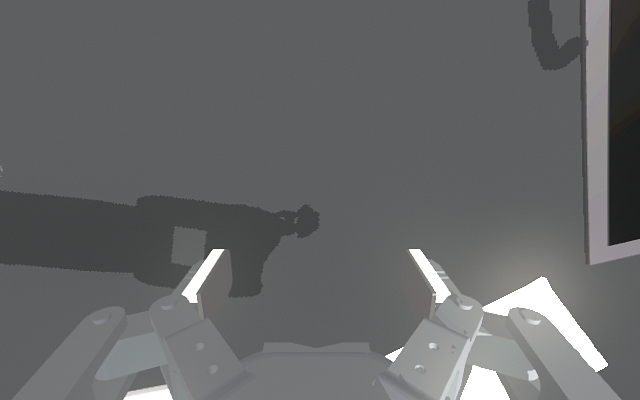

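Emit:
{"op": "jog_arm", "data": {"increments": [{"rx": -0.111,"hand": 52},{"rx": -0.111},{"y": -48,"z": 32},{"y": -48,"z": 32},{"y": -48,"z": 32}]}}

```text
schema error: expected keys rx, ry, rz, x, y, z, hand
```

Emit:
{"op": "jog_arm", "data": {"increments": [{"y": -48,"z": 32},{"y": -48,"z": 32},{"y": -48,"z": 32},{"y": -48,"z": 32},{"y": -48,"z": 32}]}}

```text
schema error: expected keys rx, ry, rz, x, y, z, hand
```

Emit:
{"op": "jog_arm", "data": {"increments": [{"y": -48,"z": 20},{"y": -48,"z": 10},{}]}}

```text
schema error: expected keys rx, ry, rz, x, y, z, hand
```

Run:
```python
from h import *
goal([464.7,-188.5,150])
im=capture("wrist");cv2.imwrite("pics/w1.png",im[:,:,::-1])
```

```text
pos [151.  502.6 206.6] yaw sign 1.0 tool y [ 0.288  0.958 -0.001] z [ 0.958 -0.288 -0.   ]
rotvec [-0.2218 -0.0003  0.0009]  shift in present tool axes [  57.  -571.6  499.3]  in goal axes [  56.6 -667.5  361.3]
```

View pics/w1.png

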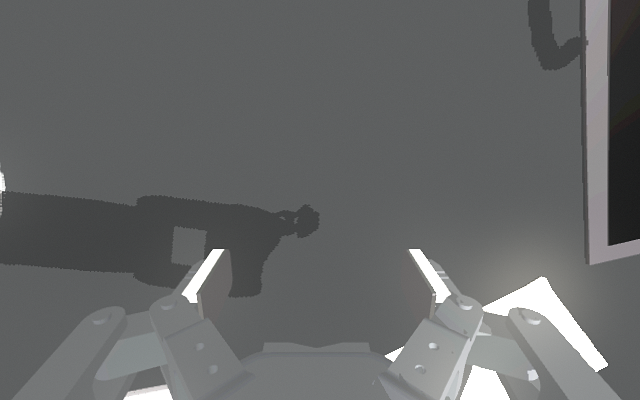

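All seven keys are required in every row, so the arm has not moved.

Emit:
{"op": "jog_arm", "data": {"increments": [{"rx": -0.111,"ry": 0,"rz": 0,"x": 0,"y": 0,"z": 0,"hand": 52},{"rx": -0.111,"ry": 0,"rz": 0,"x": 0,"y": 0,"z": 0,"hand": 52},{"rx": 0,"ry": 0,"rz": 0,"x": 0,"y": -48,"z": 32,"hand": 52},{"rx": 0,"ry": 0,"rz": 0,"x": 0,"y": -48,"z": 32,"hand": 52},{"rx": 0,"ry": 0,"rz": 0,"x": 0,"y": -48,"z": 32,"hand": 52}]}}

```text
time_s: 0.82
eef_pos: [237.2, 350.9, 206.9]
ee_rot: [0.707, 0.024, 0.707, -0.024]
force: [1.5, 0.8, -0.4]
grip_width: 0.608
```

Emit:
{"op": "jog_arm", "data": {"increments": [{"rx": 0,"ry": 0,"rz": 0,"x": 0,"y": -48,"z": 32,"hand": 52},{"rx": 0,"ry": 0,"rz": 0,"x": 0,"y": -48,"z": 32,"hand": 52},{"rx": 0,"ry": 0,"rz": 0,"x": 0,"y": -48,"z": 32,"hand": 52},{"rx": 0,"ry": 0,"rz": 0,"x": 0,"y": -48,"z": 32,"hand": 52},{"rx": 0,"ry": 0,"rz": 0,"x": 0,"y": -48,"z": 32,"hand": 52}]}}

```text
time_s: 1.45
eef_pos: [380.2, 100.1, 207.1]
ee_rot: [0.707, 0.025, 0.706, -0.025]
force: [1.7, 1.0, 0.5]
grip_width: 0.609
```

Emit:
{"op": "jog_arm", "data": {"increments": [{"rx": 0,"ry": 0,"rz": 0,"x": 0,"y": -48,"z": 20,"hand": 52},{"rx": 0,"ry": 0,"rz": 0,"x": 0,"y": -48,"z": 10,"hand": 52},{"rx": 0,"ry": 0,"rz": 0,"x": 0,"y": 0,"z": 0,"hand": 52}]}}

```text
time_s: 1.82
eef_pos: [403.1, 1.6, 206.8]
ee_rot: [0.706, 0.026, 0.707, -0.026]
force: [-0.2, -0.4, -0.8]
grip_width: 0.604
```

Run:
```python
from h import *
s=sense();print(s["time_s"])
goal([464.7,-188.5,150],s)
im=capture("wrist");cv2.imwrite("pics/w2.png",im[:,:,::-1])
np.save("w2.npy",np.r_[s["eef_pos"],s["ee_rot"]])
```

```text
1.825
pos [403.1   1.6 206.8] yaw sign 1.0 tool y [ 0.074  0.997 -0.   ] z [ 0.997 -0.074 -0.   ]
rotvec [-0.0044 -0.0004  0.0002]  shift in present tool axes [  56.8 -185.    75.6]  in goal axes [  56.8 -185.4   74.8]
```

View pics/w2.png

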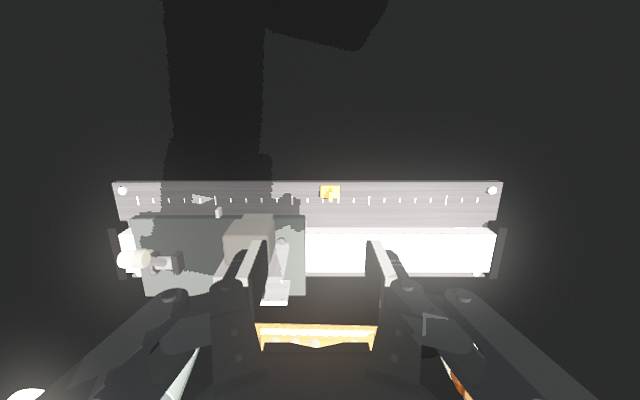

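Run:
```python
import cv2
a=cv2.imread("pics/w2.png")[170:235,195:350]
cv2.imwrite("pics/w2z.png",cv2.resize(a,None,fx=5,fy=5,interpolation=cv2.INTER_CUBIC))
```

```text
(no output)
```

View pics/w2z.png

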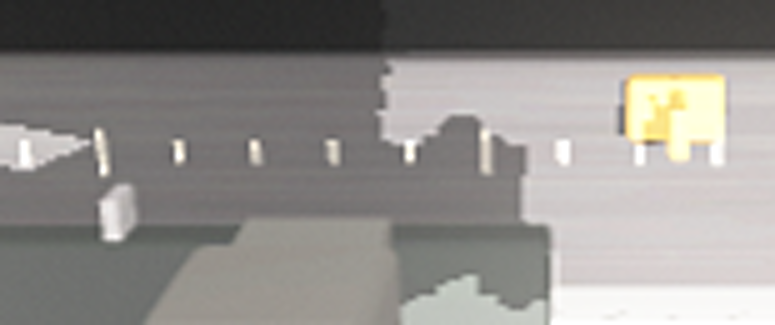

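```bash
sed -i 's/YAW=-0.0700/YAW=-0.073/' h.py
python3 - <<'E'
from h import *
a=np.load("w2.npy");c=wcal({"eef_pos":a[:3],"ee_rot":a[3:]})
def z(p):return [195+(p[0]+.5)/5-.5,170+(p[1]+.5)/5-.5]
m=onzc(c,z((680,158)),38);print("mark",m)
m2=onzc(c,z((680,113)),38);print("mark outer",m2)
i=onzc(c,z((108,208)),46);print("index",i, "dy",(m-i)@YR)
print("footedge",[onzc(c,p,10).round(1) for p in((118,182),(498,182))])
I=np.array([445,-120.7,46]);print("dy w/ top/scene",(m-I)@YR,(m-I)@XR)
E
```

```text
mark [441.78718416  16.48580098  38.        ]
mark outer [430.3641466   17.17490047  38.        ]
index [ 441.21330312 -120.80691591   46.        ] dy 136.9689189890936
footedge [array([ 405. , -251.8,   10. ]), array([441.8, 232.3,  10. ])]
dy w/ top/scene 136.58610440891226 -13.209930337725067
```

Emit:
{"op": "jog_arm", "data": {"increments": [{"rx": 0,"ry": 0,"rz": 0,"x": 0,"y": -46,"z": 19,"hand": 52},{"rx": 0,"ry": 0,"rz": 0,"x": 0,"y": -46,"z": 19,"hand": 52},{"rx": 0,"ry": 0,"rz": 0,"x": 0,"y": -46,"z": 19,"hand": 52},{"rx": 0,"ry": 0,"rz": 0,"x": 20,"y": -46,"z": 18,"hand": 52},{"rx": 0,"ry": 0,"rz": 0,"x": 30,"y": 0,"z": 0,"hand": 52}]}}

```text
time_s: 2.5
eef_pos: [465.9, -186.1, 156.4]
ee_rot: [0.707, 0.025, 0.706, -0.025]
force: [-0.2, 0.3, -0.5]
grip_width: 0.604
```

Run:
```python
from h import *
s=sense();print(s["time_s"])
goal([464.5,-188,91],s)
im=capture("wrist");cv2.imwrite("pics/w3.png",im[:,:,::-1])
np.save("w3.npy",np.r_[s["eef_pos"],s["ee_rot"]])
im=capture("scene");cv2.imwrite("pics/s3.png",cv2.resize(im[100:300,120:360,::-1],None,fx=3,fy=3))
```

```text
2.5
pos [ 465.9 -186.1  156.4] yaw sign 1.0 tool y [ 0.071  0.997 -0.001] z [ 0.997 -0.071  0.001]
rotvec [0.0019 0.0013 0.0008]  shift in present tool axes [65.4 -1.9 -1.4]  in goal axes [65.4 -2.  -1.3]
```

View pics/w3.png

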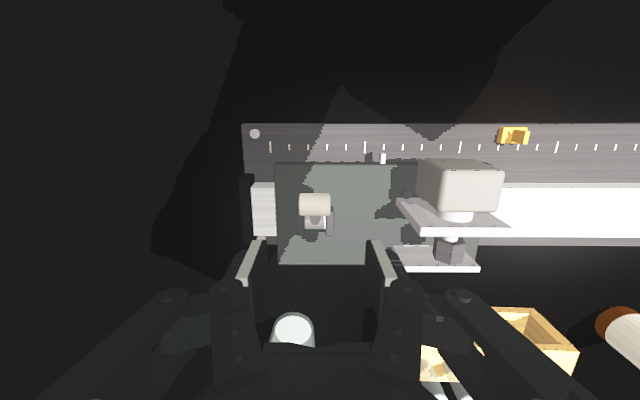

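View pics/s3.png

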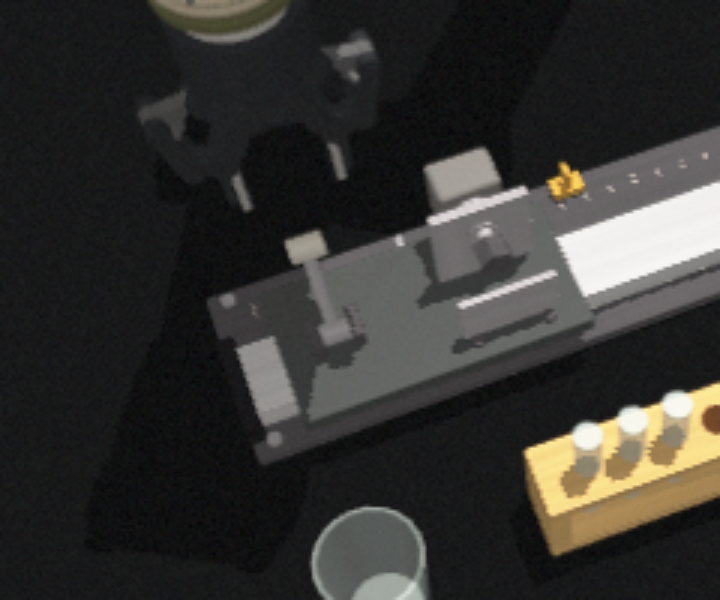

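Wrist view: the knob is at (315,204), centred between the fingers at columns 255 and 380. The scene view shows the fingers straddling it.

Run:
```python
from h import *
a=np.load("w3.npy");c=wcal({"eef_pos":a[:3],"ee_rot":a[3:]})
print(onzc(c,(314.5,203.5),110), "idx",onzc(c,(382,157),46),"mark",onzc(c,(516,142),38))
```

```text
[ 462.71853803 -187.2102832   110.        ] idx [ 443.21684282 -121.43914009   46.        ] mark [439.8025393    8.20517976  38.        ]
```

Knob is at about (464,-187.5). Descend and close on it.

Emit:
{"op": "jog_arm", "data": {"increments": [{"rx": 0,"ry": 0,"rz": 0,"x": 25,"y": -1,"z": -1,"hand": 52},{"rx": 0,"ry": 0,"rz": 0,"x": 25,"y": -0.5,"z": -1,"hand": 52},{"rx": 0,"ry": 0,"rz": 0,"x": 15,"y": 0,"z": 0,"hand": 52},{"rx": 0,"ry": 0,"rz": 0,"x": 0,"y": 0,"z": 0,"hand": 20},{"rx": 0,"ry": 0,"rz": 0,"x": 0,"y": 0,"z": 0,"hand": 10}], "force": 60}}

```text
time_s: 3.22
eef_pos: [463.4, -187.0, 93.4]
ee_rot: [0.707, 0.023, 0.706, -0.025]
force: [-1.8, -2.0, 1.4]
grip_width: 0.211
```

Emit:
{"op": "jog_arm", "data": {"increments": [{"rx": 0,"ry": 0,"rz": 0,"x": 0,"y": 0,"z": 0,"hand": 10},{"rx": 0,"ry": 0,"rz": 0,"x": 0,"y": 0,"z": 0,"hand": 10}]}}

```text
time_s: 3.48
eef_pos: [464.2, -187.6, 94.5]
ee_rot: [0.708, 0.023, 0.705, -0.026]
force: [-1.2, -4.7, 9.7]
grip_width: 0.114
```

Run:
```python
from h import *
s=sense();print(s["time_s"],s["force"],s["wrist_torque"],s["grip_width"]*85.4)
goal([464.5,-188,91],s)
im=capture("scene");cv2.imwrite("pics/s4.png",cv2.resize(im[100:300,120:360,::-1],None,fx=3,fy=3))
```

```text
3.475 [-1.19591397 -4.65750814  9.65968779] [-0.78620047  0.24652918  0.03013964] 9.755796338768546
pos [ 464.2 -187.6   94.5] yaw sign 1.0 tool y [ 0.069  0.998 -0.004] z [ 0.998 -0.069  0.004]
rotvec [0.0035 0.0045 0.0039]  shift in present tool axes [ 3.5 -0.4  0.3]  in goal axes [ 3.5 -0.4  0.4]
```

View pics/s4.png

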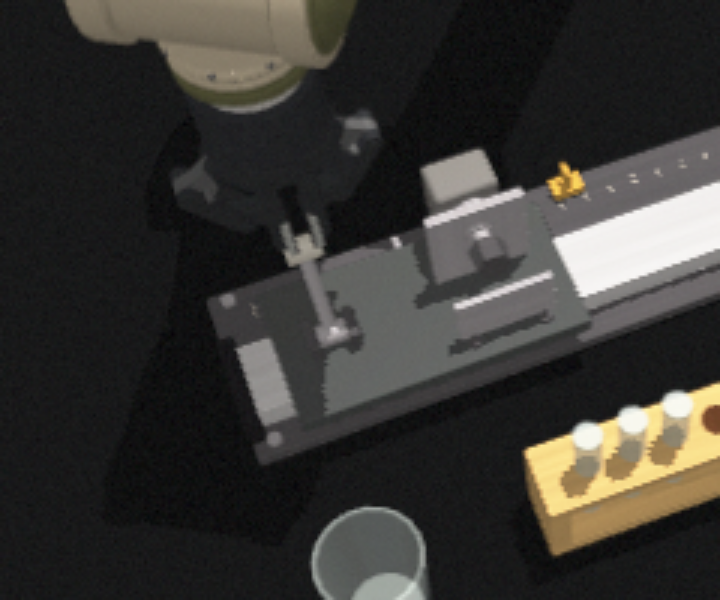

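Run:
```python
from h import *
s=sense();print(s["time_s"])
im=capture("wrist");cv2.imwrite("pics/w5.png",im[:,:,::-1])
im=capture("scene");cv2.imwrite("pics/s5.png",cv2.resize(im[150:220,180:270,::-1],None,fx=8,fy=8,interpolation=cv2.INTER_CUBIC))
```

```text
3.525
```

View pics/w5.png

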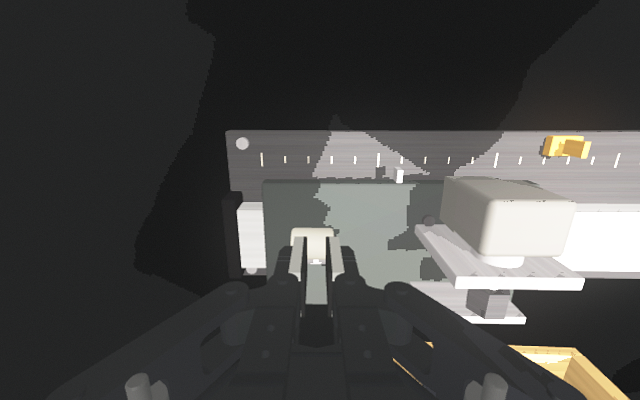

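View pics/s5.png

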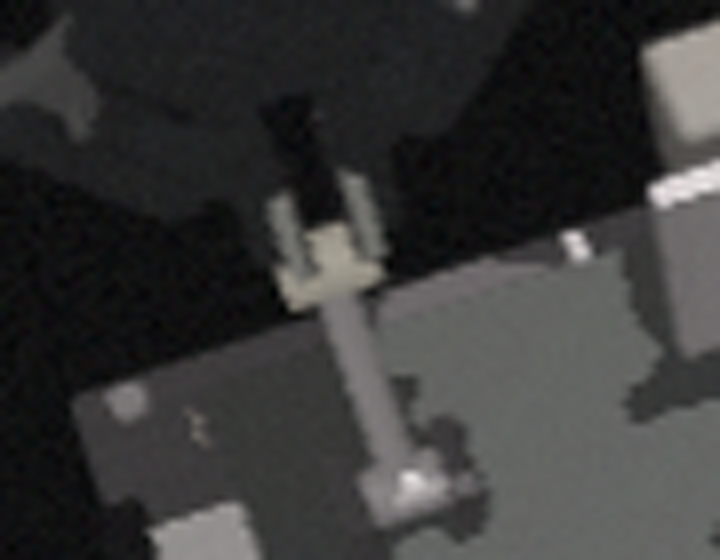

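Run:
```python
from h import *
def proj(n,X):
    c=get_calibration(n);r,_=cv2.Rodrigues(np.array(c["R"]));return cv2.projectPoints(np.array([X],float),r,np.array(c["t"]),np.array(c["camera_matrix"]),np.array(c["D"]))[0].ravel()
for X in([465.9,-186.1,156.4],[465.9,-186.1,170],[464,-187.6,94.5],[464,-187.6,104],[464,-187.6,119]):
    p=proj("scene",X);print(X,p,"s3:",(p-[120,100])*3,"s5:",(p-[180,150])*8)
print(sense()["joints"])
```

```text
[465.9, -186.1, 156.4] [218.02258037 169.68674542] s3: [294.06774111 209.06023627] s5: [304.18064297 157.49396339]
[465.9, -186.1, 170] [216.70435495 165.61788221] s3: [290.11306484 196.85364663] s5: [293.63483956 124.94305767]
[464, -187.6, 94.5] [222.57284297 186.54283911] s3: [307.7185289  259.62851733] s5: [340.58274372 292.34271287]
[464, -187.6, 104] [221.74676856 184.01175978] s3: [305.24030568 252.03527934] s5: [333.97414847 272.09407825]
[464, -187.6, 119] [220.41312087 179.92699043] s3: [301.23936261 239.7809713 ] s5: [323.30496696 239.41592347]
[-6.18048402e-01  3.79031620e-01  1.72296889e+00 -1.22559081e-03
  1.03367691e+00 -2.11858795e+00]
```

Run:
```python
import cv2
from h import *
a=cv2.imread("pics/w5.png")[210:310,240:390]
cv2.imwrite("pics/w5z.png",cv2.resize(cv2.convertScaleAbs(a,alpha=1.5,beta=25),None,fx=5,fy=5,interpolation=cv2.INTER_CUBIC))
im=capture("top")[:,:,::-1][200:300,380:500]
cv2.imwrite("pics/t5.png",cv2.resize(im,None,fx=6,fy=6,interpolation=cv2.INTER_CUBIC))
```

```text
(no output)
```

View pics/w5z.png

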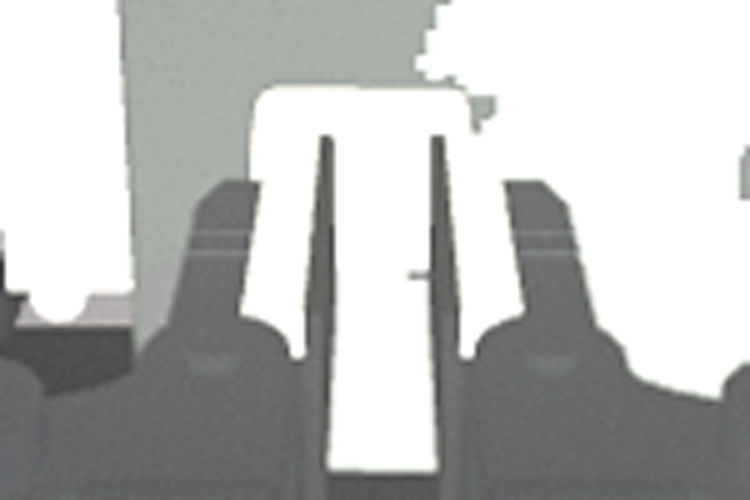

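View pics/t5.png

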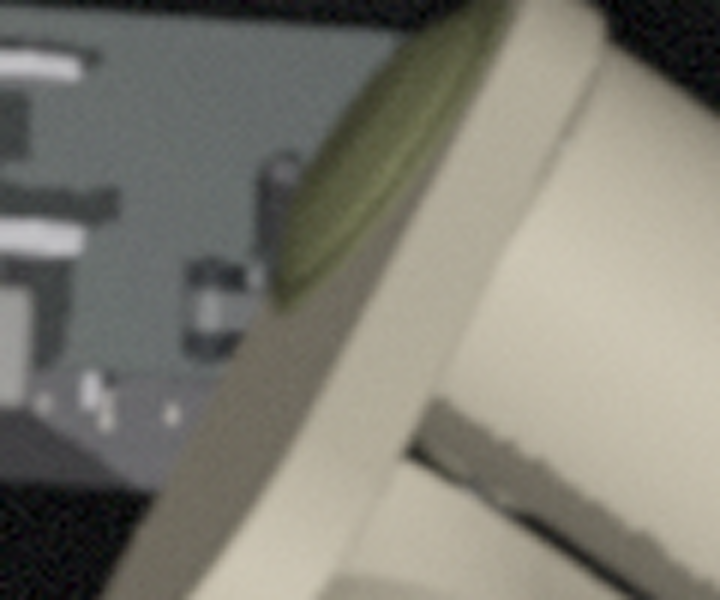

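Emit:
{"op": "jog_arm", "data": {"increments": [{"rx": 0,"ry": 0,"rz": 0,"x": -40,"y": 0,"z": 0,"hand": 10},{"rx": 0,"ry": 0,"rz": 0,"x": 0,"y": 0,"z": 0,"hand": 0},{"rx": 0,"ry": 0,"rz": 0,"x": 0,"y": 0,"z": 0,"hand": 0}]}}

```text
time_s: 4.05
eef_pos: [462.7, -185.9, 132.0]
ee_rot: [0.707, 0.025, 0.707, -0.025]
force: [0.2, -0.5, -0.6]
grip_width: -0.006
```

Run:
```python
from h import *
s=sense();print(s["time_s"],s["force"],s["grip_width"]*85.4)
goal([464.5,-188,91],s)
im=capture("wrist");cv2.imwrite("pics/w6z.png",cv2.resize(cv2.convertScaleAbs(im[180:310,240:390,::-1],alpha=1.2,beta=15),None,fx=4.5,fy=4.5,interpolation=cv2.INTER_CUBIC))
im=capture("scene");cv2.imwrite("pics/s6.png",cv2.resize(im[130:220,170:270,::-1],None,fx=6,fy=6,interpolation=cv2.INTER_CUBIC))
```

```text
4.05 [ 0.20507907 -0.47823609 -0.59298099] -0.4823997814799099
pos [ 462.7 -185.9  132. ] yaw sign 1.0 tool y [0.07  0.998 0.   ] z [ 0.998 -0.07   0.   ]
rotvec [ 0.0033  0.0002 -0.    ]  shift in present tool axes [41.  -2.   1.9]  in goal axes [41.  -2.   1.9]
```

View pics/w6z.png

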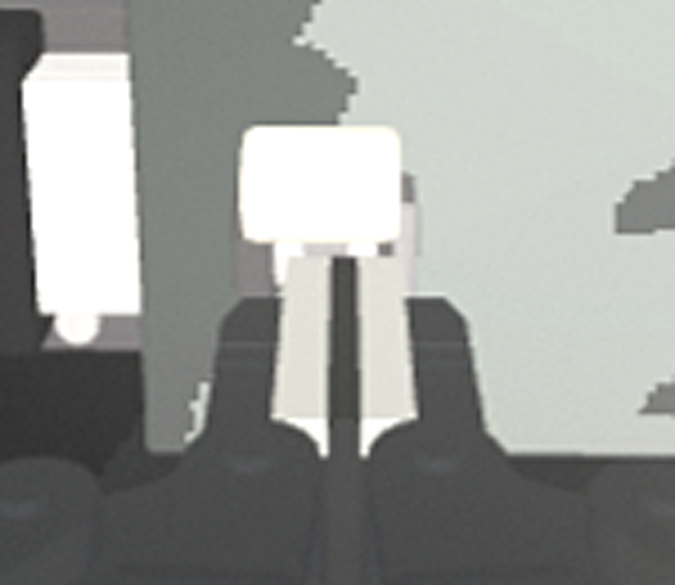

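View pics/s6.png

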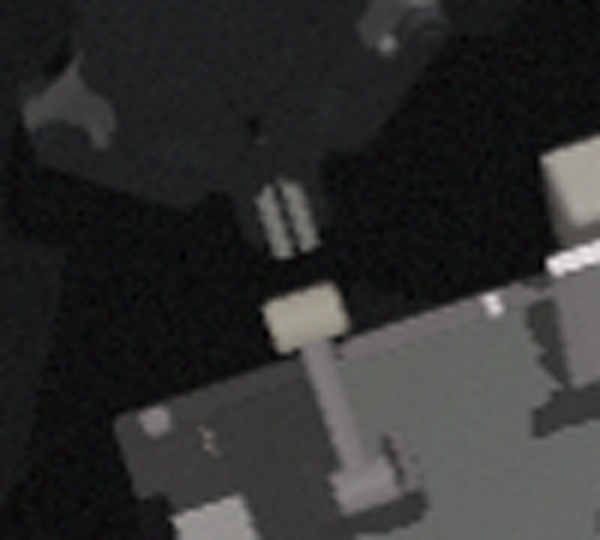

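Conclusion from these views and from the contact: the fingertips sit about 25 mm behind the reported TCP, so they only touched the top of the knob. I'll open and go about 22 mm deeper than last time, to TCP z of about 72.

Emit:
{"op": "jog_arm", "data": {"increments": [{"rx": 0,"ry": 0,"rz": 0,"x": 0,"y": -1.5,"z": 1.5,"hand": 52},{"rx": 0,"ry": 0,"rz": 0,"x": 0,"y": 0,"z": 0,"hand": 52},{"rx": 0,"ry": 0,"rz": 0,"x": 0,"y": 0,"z": 0,"hand": 52},{"rx": 0,"ry": 0,"rz": 0,"x": 10,"y": 0,"z": 0,"hand": 52}]}}

```text
time_s: 4.65
eef_pos: [464.4, -187.9, 122.0]
ee_rot: [0.707, 0.024, 0.706, -0.025]
force: [0.4, -0.2, -1.0]
grip_width: 0.612
```

Emit:
{"op": "jog_arm", "data": {"increments": [{"rx": 0,"ry": 0,"rz": 0,"x": 20,"y": 0,"z": 0,"hand": 52},{"rx": 0,"ry": 0,"rz": 0,"x": 20,"y": 0,"z": 0,"hand": 52},{"rx": 0,"ry": 0,"rz": 0,"x": 10,"y": 0,"z": 0,"hand": 52},{"rx": 0,"ry": 0,"rz": 0,"x": 0,"y": 0,"z": 0,"hand": 52}]}}

```text
time_s: 5.15
eef_pos: [463.9, -187.5, 71.5]
ee_rot: [0.706, 0.025, 0.707, -0.024]
force: [0.0, 0.6, 0.4]
grip_width: 0.61
```

Run:
```python
from h import *
s=sense();print(s["time_s"],s["force"],s["grip_width"]*85.4)
goal([464.5,-187.5,72],s)
im=capture("scene");cv2.imwrite("pics/s7.png",cv2.resize(im[130:220,170:270,::-1],None,fx=6,fy=6,interpolation=cv2.INTER_CUBIC))
```

```text
5.15 [0.04547811 0.56348825 0.44232756] 52.09906961467265
pos [ 463.9 -187.5   71.5] yaw sign 1.0 tool y [0.07  0.998 0.001] z [ 0.998 -0.07  -0.001]
rotvec [ 0.0032 -0.001  -0.0006]  shift in present tool axes [-0.5  0.1  0.6]  in goal axes [-0.5  0.1  0.6]
```

View pics/s7.png

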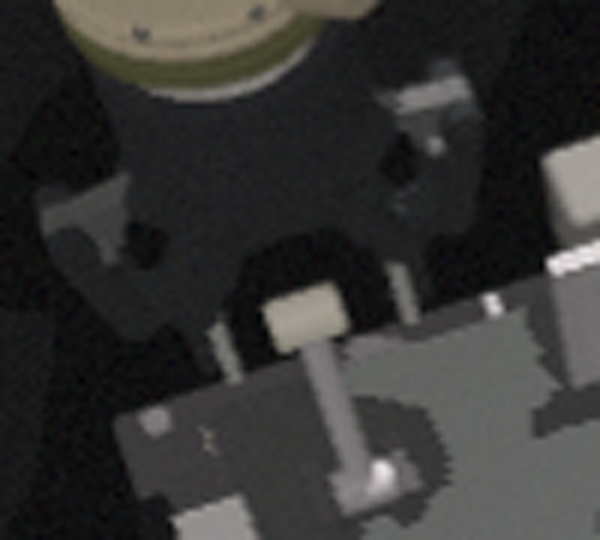

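The fingers now straddle the knob, at (233,380) and (405,320). Close.

Emit:
{"op": "jog_arm", "data": {"increments": [{"rx": 0,"ry": 0,"rz": 0,"x": 0,"y": 0,"z": 0,"hand": 15},{"rx": 0,"ry": 0,"rz": 0,"x": 0,"y": 0,"z": 0,"hand": 15},{"rx": 0,"ry": 0,"rz": 0,"x": 0,"y": 0,"z": 0,"hand": 15}], "force": 60}}

```text
time_s: 5.58
eef_pos: [464.4, -187.5, 72.9]
ee_rot: [0.707, 0.025, 0.706, -0.025]
force: [-0.7, 3.7, 6.6]
grip_width: 0.266
```

Emit:
{"op": "jog_arm", "data": {"increments": [{"rx": 0,"ry": 0,"rz": 0,"x": -4.9,"y": 0,"z": 8.4,"hand": 15},{"rx": 0,"ry": 0,"rz": 0,"x": -3.6,"y": 0,"z": 9.1,"hand": 15},{"rx": 0,"ry": 0,"rz": 0,"x": -2.2,"y": 0,"z": 9.5,"hand": 15},{"rx": 0,"ry": 0,"rz": 0,"x": -0.7,"y": 0,"z": 9.7,"hand": 15}]}}

```text
time_s: 6.08
eef_pos: [499.2, -189.8, 82.8]
ee_rot: [0.705, 0.025, 0.708, -0.024]
force: [-6.1, -0.1, -2.8]
grip_width: 0.263
```

Emit:
{"op": "jog_arm", "data": {"increments": [{"rx": 0,"ry": 0,"rz": 0,"x": 0.7,"y": 0,"z": 9.7,"hand": 15},{"rx": 0,"ry": 0,"rz": 0,"x": 2.2,"y": 0,"z": 9.5,"hand": 15},{"rx": 0,"ry": 0,"rz": 0,"x": 3.6,"y": 0,"z": 9.1,"hand": 15},{"rx": 0,"ry": 0,"rz": 0,"x": 3,"y": 0,"z": 6,"hand": 15},{"rx": 0,"ry": 0,"rz": 0,"x": 0,"y": 0,"z": 0,"hand": 15}]}}

```text
time_s: 6.7
eef_pos: [535.9, -192.7, 74.9]
ee_rot: [0.707, 0.024, 0.706, -0.025]
force: [1.1, 1.4, 5.2]
grip_width: 0.247
```

Run:
```python
from h import *
s=sense();print(s["time_s"],s["force"],s["grip_width"]*85.4)
goal([464.5,-187.5,72],s)
im=capture("scene");cv2.imwrite("pics/s8.png",cv2.resize(im[110:260,150:350,::-1],None,fx=4,fy=4,interpolation=cv2.INTER_CUBIC))
```

```text
6.7 [1.08501645 1.42126013 5.22217469] 21.1258842069201
pos [ 535.9 -192.7   74.9] yaw sign 1.0 tool y [ 0.069  0.998 -0.001] z [ 0.998 -0.069  0.002]
rotvec [0.0038 0.0019 0.0006]  shift in present tool axes [  2.8   0.3 -71.6]  in goal axes [  2.9   0.  -71.6]
```

View pics/s8.png

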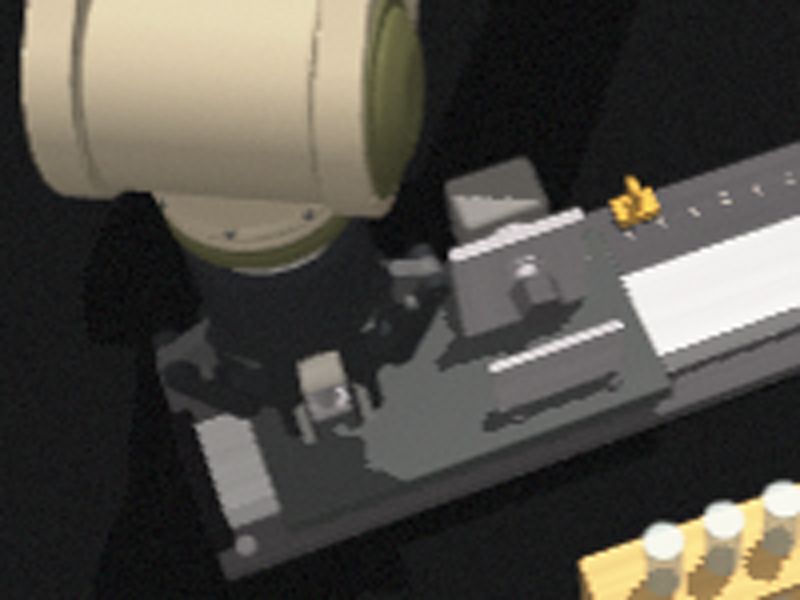

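Emit:
{"op": "jog_arm", "data": {"increments": [{"rx": 0,"ry": 0,"rz": 0,"x": 0,"y": 8,"z": 0,"hand": 15},{"rx": 0,"ry": 0,"rz": 0,"x": 0,"y": 15,"z": 0,"hand": 15},{"rx": 0,"ry": 0,"rz": 0,"x": 0,"y": 15,"z": 0,"hand": 15},{"rx": 0,"ry": 0,"rz": 0,"x": 0,"y": 15,"z": 0,"hand": 15},{"rx": 0,"ry": 0,"rz": 0,"x": 0,"y": 15,"z": 0,"hand": 15}], "force": 60}}

```text
time_s: 7.38
eef_pos: [540.5, -124.9, 75.1]
ee_rot: [0.708, 0.024, 0.706, -0.025]
force: [-0.4, -3.4, 6.7]
grip_width: 0.243
```

Emit:
{"op": "jog_arm", "data": {"increments": [{"rx": 0,"ry": 0,"rz": 0,"x": 0,"y": 15,"z": 0,"hand": 15},{"rx": 0,"ry": 0,"rz": 0,"x": 0,"y": 15,"z": 0,"hand": 15},{"rx": 0,"ry": 0,"rz": 0,"x": 0,"y": 15,"z": 0,"hand": 15},{"rx": 0,"ry": 0,"rz": 0,"x": 0,"y": 5,"z": 0,"hand": 15},{"rx": 0,"ry": 0,"rz": 0,"x": 0,"y": 0,"z": 0,"hand": 15}]}}

```text
time_s: 8.0
eef_pos: [544.0, -74.1, 75.1]
ee_rot: [0.708, 0.024, 0.706, -0.024]
force: [1.0, 2.4, 7.5]
grip_width: 0.248
```

Run:
```python
from h import *
s=sense();print(s["time_s"],s["force"],s["grip_width"]*85.4)
goal([464.5,-187.5,72],s)
im=capture("scene");cv2.imwrite("pics/s9.png",im[:,:,::-1]);cv2.imwrite("pics/s9z.png",cv2.resize(im[100:250,190:390,::-1],None,fx=4,fy=4,interpolation=cv2.INTER_CUBIC))
s=sense();im=capture("wrist");cv2.imwrite("pics/w9.png",im[:,:,::-1]);np.save("w9.npy",np.r_[s["eef_pos"],s["ee_rot"]])
```

```text
8.0 [0.9564976  2.44136765 7.49801671] 21.152659598222378
pos [544.  -74.1  75.1] yaw sign 1.0 tool y [0.069 0.998 0.   ] z [ 0.998 -0.069  0.003]
rotvec [ 0.004   0.0025 -0.0001]  shift in present tool axes [   2.9 -118.6  -71.5]  in goal axes [   3.1 -118.9  -71.1]
```

View pics/s9z.png

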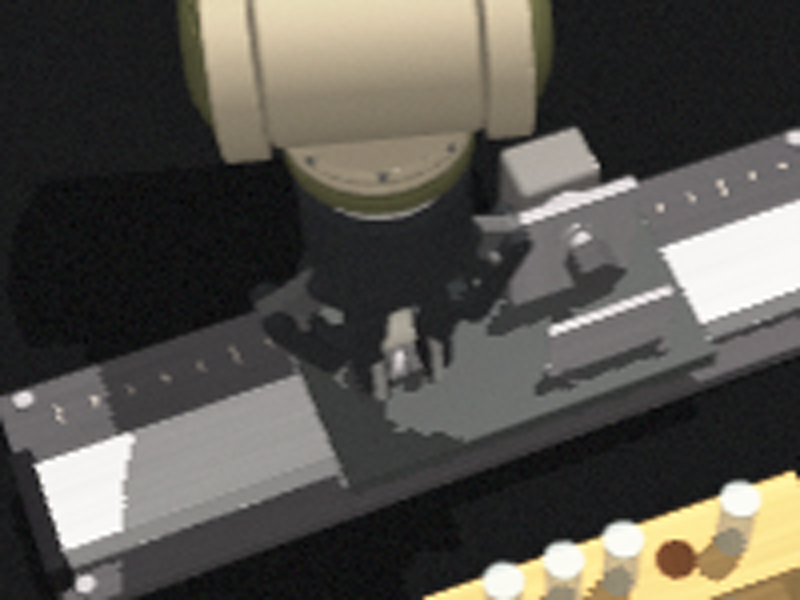

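View pics/w9.png

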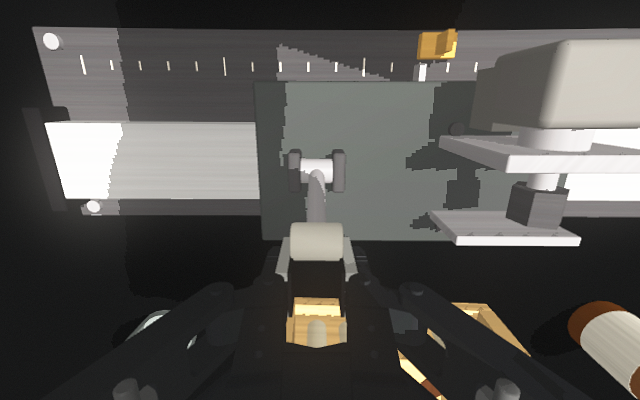

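Run:
```python
import cv2
a=cv2.imread("pics/w9.png")[15:95,395:475]
cv2.imwrite("pics/w9z.png",cv2.resize(a,None,fx=7,fy=7,interpolation=cv2.INTER_CUBIC))
```

```text
(no output)
```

View pics/w9z.png

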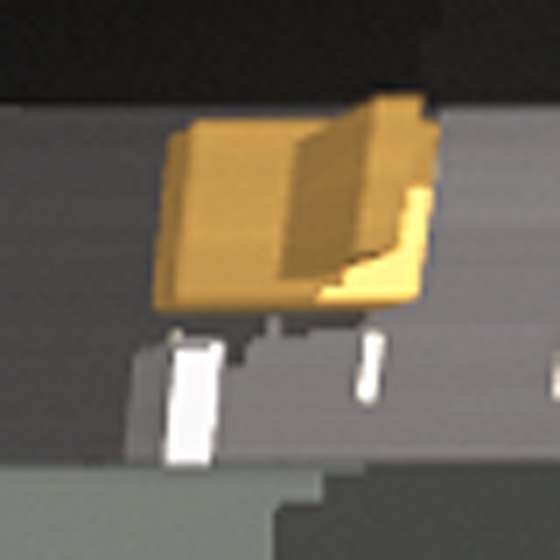

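Run:
```python
from h import *
a=np.load("w9.npy");c=wcal({"eef_pos":a[:3],"ee_rot":a[3:]})
def z(p):return [395+(p[0]+.5)/7-.5,15+(p[1]+.5)/7-.5]
m=onzc(c,z((383,252)),38);i=onzc(c,z((197,343)),46);print(m,i,(m-i)@YR,(m-i)@XR)
print("width idx",onzc(c,z((169,343)),46)-onzc(c,z((222,343)),46),"mark w",onzc(c,z((366,200)),38)-onzc(c,z((412,200)),38))
for yaw in(-.07,-.08):print((m-i)@[-np.sin(yaw),np.cos(yaw),0])
```

```text
[441.83101584  16.70765039  38.        ] [448.70032747  -2.2305521   46.        ] 18.386749567352346 -8.232277706023947
width idx [-0.34666398 -4.60206672  0.        ] mark w [-0.31394768 -4.06040541  0.        ]
18.411363623114188
18.32867362049594
```

Emit:
{"op": "jog_arm", "data": {"increments": [{"rx": 0,"ry": 0,"rz": 0,"x": 0,"y": 10,"z": 0,"hand": 15},{"rx": 0,"ry": 0,"rz": 0,"x": 0,"y": 8.5,"z": 0,"hand": 15},{"rx": 0,"ry": 0,"rz": 0,"x": 0,"y": 0,"z": 0,"hand": 15},{"rx": 0,"ry": 0,"rz": 0,"x": 0,"y": 0,"z": 0,"hand": 15}]}}

```text
time_s: 8.6
eef_pos: [545.3, -55.8, 75.1]
ee_rot: [0.708, 0.025, 0.706, -0.024]
force: [1.0, 2.7, 7.5]
grip_width: 0.245
```

Run:
```python
from h import *
s=sense();print(s["time_s"],s["force"],s["eef_pos"])
s=sense();im=capture("wrist");cv2.imwrite("pics/w10.png",im[:,:,::-1]);np.save("w10.npy",np.r_[s["eef_pos"],s["ee_rot"]])
cv2.imwrite("pics/w10z.png",cv2.resize(im[15:95,360:440,::-1],None,fx=7,fy=7,interpolation=cv2.INTER_CUBIC))
```

```text
8.6 [0.95090561 2.65159699 7.50370222] [545.34248757 -55.81818674  75.14645931]
```

View pics/w10z.png

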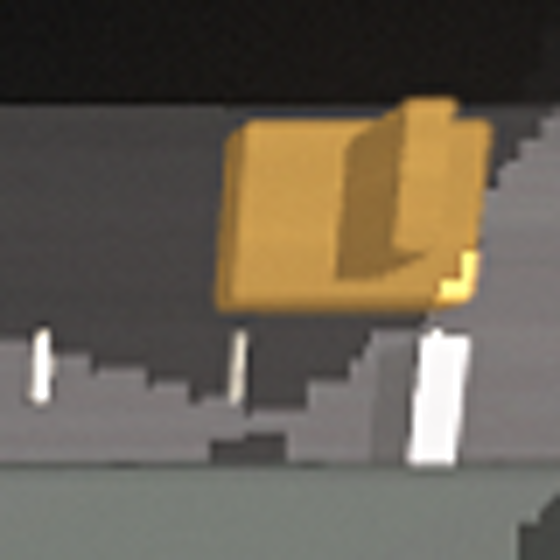

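Run:
```python
from h import *
a=np.load("w10.npy");c=wcal({"eef_pos":a[:3],"ee_rot":a[3:]})
def z(p):return [360+(p[0]+.5)/7-.5,15+(p[1]+.5)/7-.5]
m=onzc(c,z((419,250)),38);i=onzc(c,z((446,336)),46);print(m,i,(m-i)@YR,(m-i)@XR)
```

```text
[441.58422783  16.49232406  38.        ] [449.50034355  16.4999722   46.        ] -0.584991107211391 -7.894474777154034
```

Aligned to 0.6 mm. Now swing the lever back.

Emit:
{"op": "jog_arm", "data": {"increments": [{"rx": 0,"ry": 0,"rz": 0,"x": -3,"y": 0,"z": -6,"hand": 15},{"rx": 0,"ry": 0,"rz": 0,"x": -3.6,"y": 0,"z": -9.1,"hand": 15},{"rx": 0,"ry": 0,"rz": 0,"x": -2.2,"y": 0,"z": -9.5,"hand": 15},{"rx": 0,"ry": 0,"rz": 0,"x": -0.7,"y": 0,"z": -9.7,"hand": 15}]}}

```text
time_s: 9.15
eef_pos: [509.6, -54.0, 82.8]
ee_rot: [0.707, 0.025, 0.707, -0.025]
force: [3.1, 2.3, 6.1]
grip_width: 0.238
```

Emit:
{"op": "jog_arm", "data": {"increments": [{"rx": 0,"ry": 0,"rz": 0,"x": 0.7,"y": 0,"z": -9.7,"hand": 15},{"rx": 0,"ry": 0,"rz": 0,"x": 2.2,"y": 0,"z": -9.5,"hand": 15},{"rx": 0,"ry": 0,"rz": 0,"x": 3.6,"y": 0,"z": -9.1,"hand": 15},{"rx": 0,"ry": 0,"rz": 0,"x": 5,"y": 0,"z": -8.4,"hand": 15},{"rx": 0,"ry": 0,"rz": 0,"x": 2,"y": 0,"z": -3,"hand": 15}]}}

```text
time_s: 9.78
eef_pos: [472.2, -52.7, 74.4]
ee_rot: [0.709, 0.024, 0.704, -0.026]
force: [-10.7, 2.3, 43.7]
grip_width: 0.239
```

Emit:
{"op": "jog_arm", "data": {"increments": [{"rx": 0,"ry": 0,"rz": 0,"x": 0,"y": 0,"z": 0,"hand": 15},{"rx": 0,"ry": 0,"rz": 0,"x": 0,"y": 0,"z": 0,"hand": 15}]}}

```text
time_s: 10.02
eef_pos: [472.4, -52.7, 74.5]
ee_rot: [0.709, 0.024, 0.704, -0.026]
force: [-12.7, 0.6, 39.5]
grip_width: 0.239
```

Run:
```python
from h import *
s=sense();print(s["time_s"],s["force"],s["eef_pos"])
im=capture("scene");cv2.imwrite("pics/s11z.png",cv2.resize(im[100:250,190:390,::-1],None,fx=4,fy=4,interpolation=cv2.INTER_CUBIC))
s=sense();im=capture("wrist");cv2.imwrite("pics/w11.png",im[:,:,::-1]);np.save("w11.npy",np.r_[s["eef_pos"],s["ee_rot"]])
```

```text
10.025 [-12.7197281    0.59829863  39.52882049] [472.3598728  -52.65109149  74.5102397 ]
```

View pics/s11z.png

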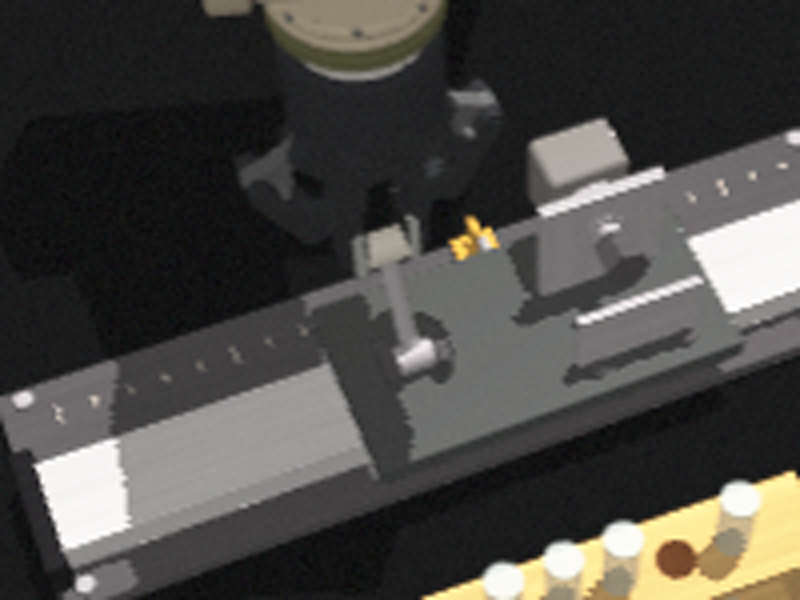

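View pics/w11.png

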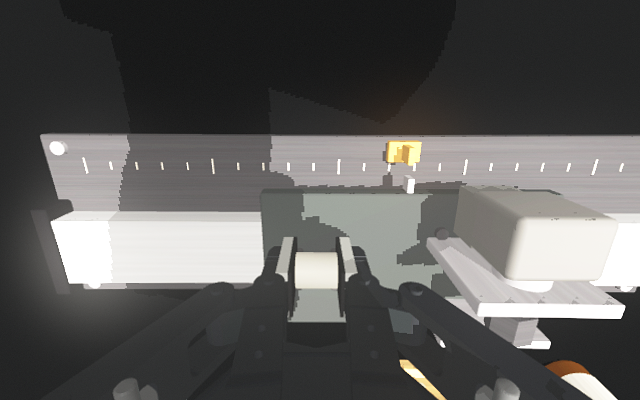

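The lever is back against its stop: about 40 N of push, and the knob travelled 73 mm. Relax, release and lift.

Emit:
{"op": "jog_arm", "data": {"increments": [{"rx": 0,"ry": 0,"rz": 0,"x": -7,"y": 0,"z": 1,"hand": 15},{"rx": 0,"ry": 0,"rz": 0,"x": 0,"y": 0,"z": 0,"hand": 52},{"rx": 0,"ry": 0,"rz": 0,"x": 0,"y": 0,"z": 0,"hand": 52},{"rx": 0,"ry": 0,"rz": 0,"x": 0,"y": 0,"z": 0,"hand": 52},{"rx": 0,"ry": 0,"rz": 0,"x": -25,"y": 0,"z": 0,"hand": 52}]}}

```text
time_s: 10.75
eef_pos: [470.6, -51.1, 101.2]
ee_rot: [0.706, 0.025, 0.708, -0.024]
force: [1.4, 0.5, 0.5]
grip_width: 0.61
```

Emit:
{"op": "jog_arm", "data": {"increments": [{"rx": 0,"ry": 0,"rz": 0,"x": -40,"y": 0,"z": 0,"hand": 60},{"rx": 0,"ry": 0,"rz": 0,"x": -40,"y": 0,"z": 0,"hand": 60},{"rx": 0,"ry": 0,"rz": 0,"x": -15,"y": 10,"z": -40,"hand": 60},{"rx": 0,"ry": 0,"rz": 0,"x": 0,"y": 40,"z": 0,"hand": 60},{"rx": 0,"ry": 0,"rz": 0,"x": 0,"y": 40,"z": 0,"hand": 60}]}}

```text
time_s: 11.38
eef_pos: [437.8, 42.0, 197.5]
ee_rot: [0.707, 0.025, 0.706, -0.025]
force: [0.6, -1.1, 1.0]
grip_width: 0.703
```

Emit:
{"op": "jog_arm", "data": {"increments": [{"rx": 0,"ry": 0,"rz": 0,"x": 0,"y": 10,"z": 0,"hand": 60},{"rx": 0,"ry": 0,"rz": 0,"x": 0,"y": 0,"z": 0,"hand": 60}]}}

```text
time_s: 11.62
eef_pos: [438.7, 51.1, 196.9]
ee_rot: [0.707, 0.024, 0.707, -0.024]
force: [0.2, 0.5, -0.2]
grip_width: 0.705
```

Run:
```python
from h import *
s=sense();print(s["time_s"],s["force"],s["grip_width"]*85.4)
goal([527.5,60,200],s)
im=capture("scene");cv2.imwrite("pics/s12.png",im[:,:,::-1]);cv2.imwrite("pics/s12z.png",cv2.resize(im[110:230,230:390,::-1],None,fx=5,fy=5,interpolation=cv2.INTER_CUBIC))
s=sense();im=capture("wrist");cv2.imwrite("pics/w12.png",im[:,:,::-1]);np.save("w12.npy",np.r_[s["eef_pos"],s["ee_rot"]])
```

```text
11.625 [ 0.24007988  0.45266574 -0.17199662] 60.172635256478436
pos [438.7  51.1 196.9] yaw sign 1.0 tool y [ 0.069  0.998 -0.   ] z [ 0.998 -0.069 -0.   ]
rotvec [ 0.0043 -0.      0.0003]  shift in present tool axes [-3.1 14.9 88. ]  in goal axes [-3.1 15.3 88. ]
```

View pics/s12z.png

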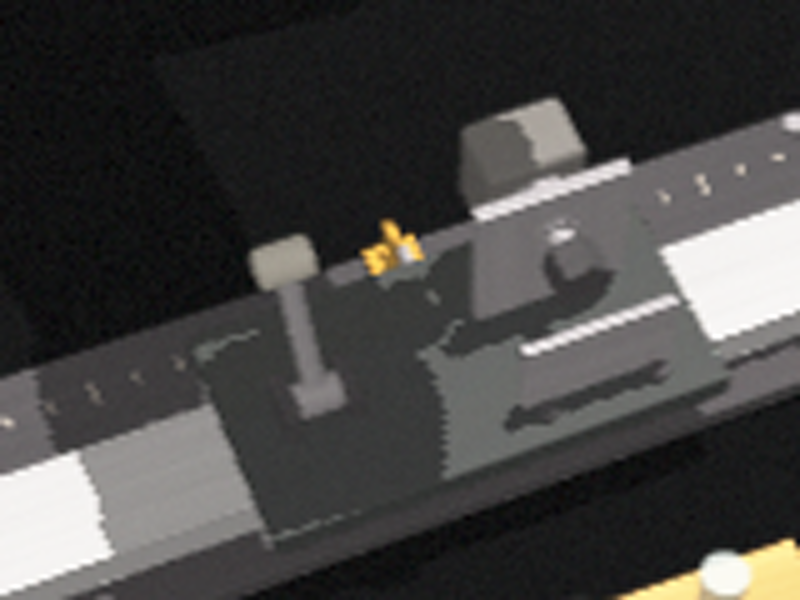

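View pics/w12.png

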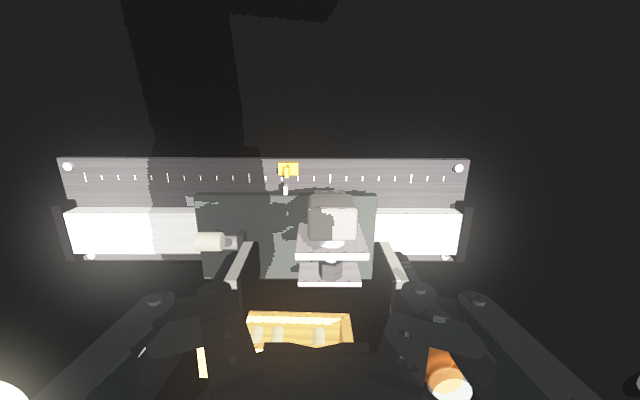

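Run:
```python
from h import *
a=np.load("w12.npy");c=wcal({"eef_pos":a[:3],"ee_rot":a[3:]})
def sz(p):return [230+(p[0]+.5)/5-.5,110+(p[1]+.5)/5-.5]
b=onz("scene",sz((552,189)),120);k=onz("scene",sz((601,324)),90)
print("br",b,"cheek",k,"bolt~",b+26*XR, (k-b)@XR,(k-b)@YR)
bw=onzc(c,(332,256),120);kw=onzc(c,(330,282),90);print("wrist br",bw,"cheek",kw,"bolt~",bw+26*XR,"bolt px top",onzc(c,(332,266),108))
im=cv2.imread("pics/w12.png")[215:300,280:385];cv2.imwrite("pics/w12z.png",cv2.resize(im,None,fx=7,fy=7,interpolation=cv2.INTER_CUBIC))
im=capture("top")[:,:,::-1];cv2.imwrite("pics/t12.png",im);cv2.imwrite("pics/t12z.png",cv2.resize(im[180:300,240:400],None,fx=5,fy=5,interpolation=cv2.INTER_CUBIC))
```

```text
br [500.35203593  61.18741011 120.        ] cheek [551.61310691  58.1432739   90.        ] bolt~ [526.28278969  59.2910954  120.        ] 51.34657112723553 0.7027067824487162
wrist br [499.56984926  61.19668647 120.        ] cheek [548.32610355  57.96380103  90.        ] bolt~ [525.50060302  59.30037176 120.        ] bolt px top [517.63618126  60.85177227 108.        ]
```

View pics/w12z.png

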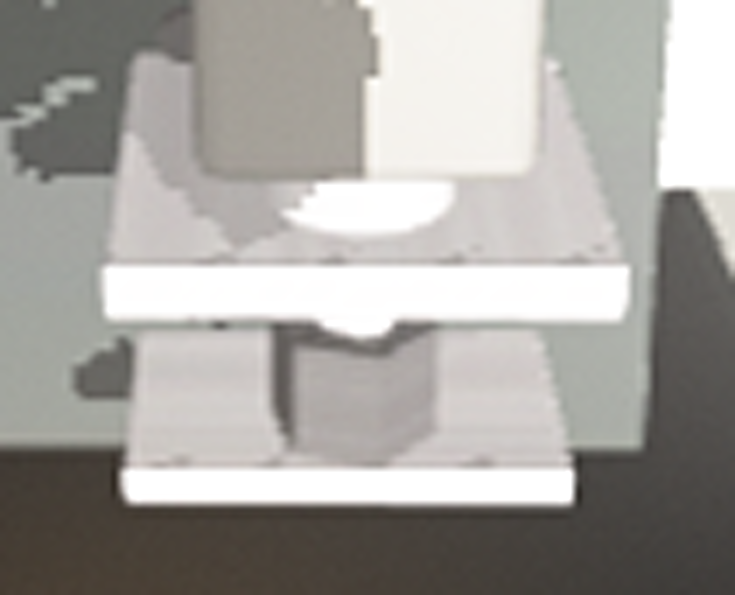

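View pics/t12z.png

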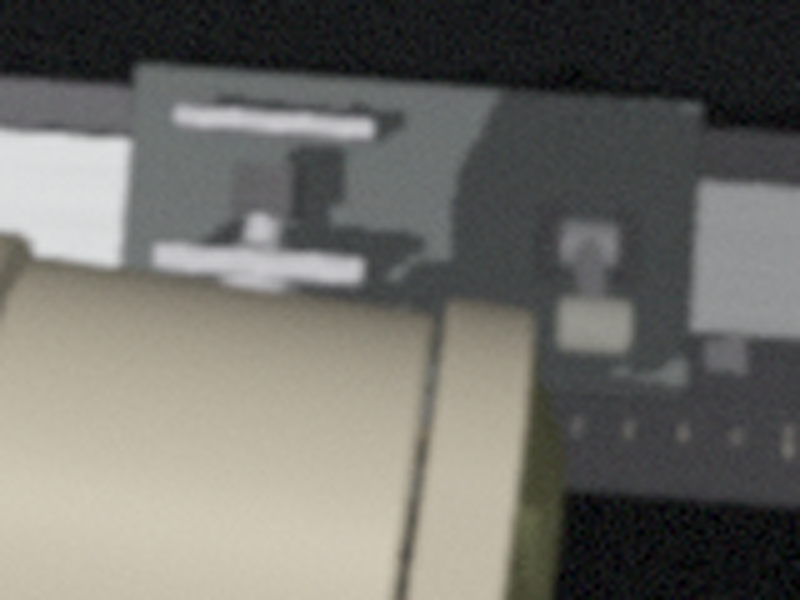

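Run:
```python
from h import *
def tz(p):return [240+(p[0]+.5)/5-.5,180+(p[1]+.5)/5-.5]
b=onz("top",tz((260,262)),120);k=onz("top",tz((275,121)),90);h=onz("top",tz((264,186)),108)
print(b,k,h,"bolt~",b+26*XR)
s=sense();goal([526.4,59.8,195],s)
goal([526.4,59.8,65],s)
```

```text
[500.99977392  58.70075859 120.        ] [551.74479539  55.4805938   90.        ] [527.54782322  58.18629123 108.        ] bolt~ [526.93052768  56.80444388 120.        ]
pos [438.8  50.3 196.9] yaw sign 1.0 tool y [ 0.071  0.997 -0.   ] z [ 0.997 -0.071 -0.   ]
rotvec [ 0.0021 -0.0001  0.0002]  shift in present tool axes [ 1.9 15.7 86.7]  in goal axes [ 1.9 15.9 86.7]
pos [438.8  50.3 196.9] yaw sign 1.0 tool y [ 0.071  0.997 -0.   ] z [ 0.997 -0.071 -0.   ]
rotvec [ 0.0021 -0.0001  0.0002]  shift in present tool axes [131.9  15.8  86.7]  in goal axes [131.9  15.9  86.7]
```

Emit:
{"op": "jog_arm", "data": {"increments": [{"rx": 0.002,"ry": 0,"rz": 0,"x": 0,"y": 7,"z": 43,"hand": 60},{"rx": 0,"ry": 0,"rz": 0,"x": 0,"y": 8,"z": 44,"hand": 60},{"rx": 0,"ry": 0,"rz": 0,"x": 40,"y": 0,"z": 0,"hand": 60},{"rx": 0,"ry": 0,"rz": 0,"x": 35,"y": 0,"z": 0,"hand": 60},{"rx": 0,"ry": 0,"rz": 0,"x": 0,"y": 0,"z": 0,"hand": 60}]}}

```text
time_s: 12.4
eef_pos: [525.4, 59.2, 120.0]
ee_rot: [0.705, 0.026, 0.708, -0.026]
force: [0.5, 0.1, 0.5]
grip_width: 0.698
```

Run:
```python
from h import *
s=sense();print(s["time_s"],s["force"],s["grip_width"]*85.4)
goal([526.7,59,62],s)
im=capture("scene");cv2.imwrite("pics/s13z.png",cv2.resize(im[90:230,230:390,::-1],None,fx=5,fy=4.28,interpolation=cv2.INTER_CUBIC))
s=sense();im=capture("wrist");cv2.imwrite("pics/w13.png",im[:,:,::-1]);np.save("w13.npy",np.r_[s["eef_pos"],s["ee_rot"]])
```

```text
12.4 [0.48504036 0.05499695 0.49074588] 59.617691528667
pos [525.4  59.2 120. ] yaw sign 1.0 tool y [0.073 0.997 0.   ] z [ 0.997 -0.073 -0.005]
rotvec [ 0.     -0.005  -0.0001]  shift in present tool axes [58.  -0.1  1.6]  in goal axes [58.  -0.1  1.3]
```

View pics/s13z.png

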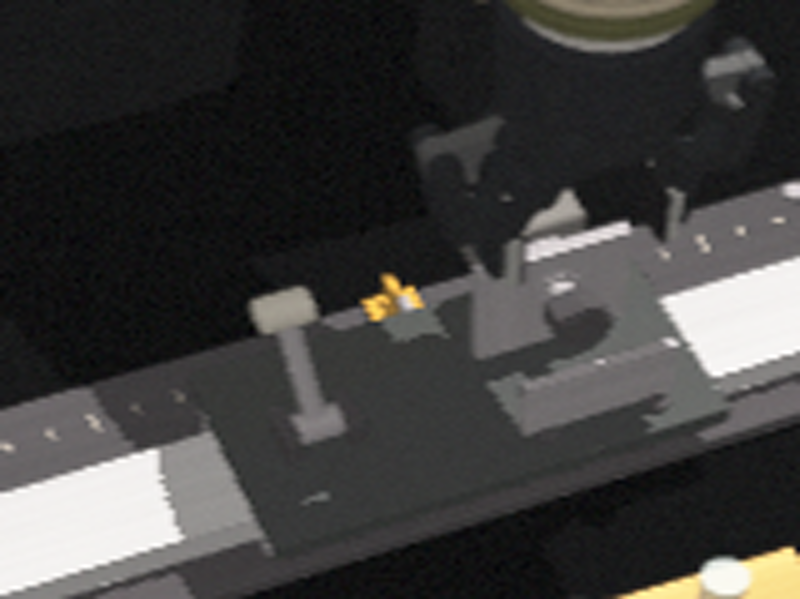

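View pics/w13.png

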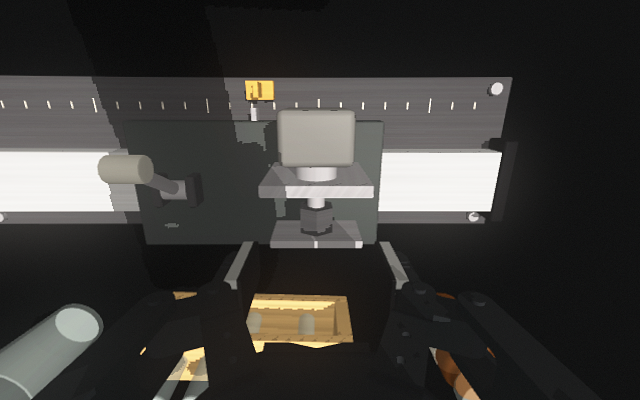

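Run:
```python
from h import *
a=np.load("w13.npy");c=wcal({"eef_pos":a[:3],"ee_rot":a[3:]})
b=onzc(c,(316.5,189),120);k=onzc(c,(316.5,241),90);print(b,k,b+26*XR)
```

```text
[498.37625974  61.4204364  120.        ] [548.11183832  57.85666353  90.        ] [524.3070135   59.52412169 120.        ]
```

Emit:
{"op": "jog_arm", "data": {"increments": [{"rx": 0,"ry": 0.005,"rz": 0,"x": 15,"y": 0,"z": 0.5,"hand": 60},{"rx": 0,"ry": 0,"rz": 0,"x": 15,"y": 0,"z": 0,"hand": 60},{"rx": 0,"ry": 0,"rz": 0,"x": 14,"y": 0,"z": 0,"hand": 60},{"rx": 0,"ry": 0,"rz": 0,"x": 14,"y": 0,"z": 0,"hand": 60},{"rx": 0,"ry": 0,"rz": 0,"x": 0,"y": 0,"z": 0,"hand": 60}]}}

```text
time_s: 13.12
eef_pos: [526.2, 60.0, 62.7]
ee_rot: [0.704, 0.026, 0.709, -0.025]
force: [-0.6, 0.3, -1.3]
grip_width: 0.703
```

Run:
```python
from h import *
s=sense();print(s["time_s"],s["force"],s["grip_width"]*85.4)
goal([526,59,62],s)
im=capture("scene");cv2.imwrite("pics/s14z.png",cv2.resize(im[90:230,230:390,::-1],None,fx=5,fy=4.28,interpolation=cv2.INTER_CUBIC))
s=sense();im=capture("wrist");cv2.imwrite("pics/w14.png",im[:,:,::-1]);np.save("w14.npy",np.r_[s["eef_pos"],s["ee_rot"]])
```

```text
13.125 [-0.59566155  0.34983042 -1.29347963] 60.000140278121386
pos [526.2  60.   62.7] yaw sign 1.0 tool y [0.072 0.997 0.   ] z [ 0.997 -0.072 -0.007]
rotvec [ 0.0012 -0.0073 -0.0001]  shift in present tool axes [ 0.7 -1.  -0.1]  in goal axes [ 0.7 -1.  -0.1]
```

View pics/s14z.png

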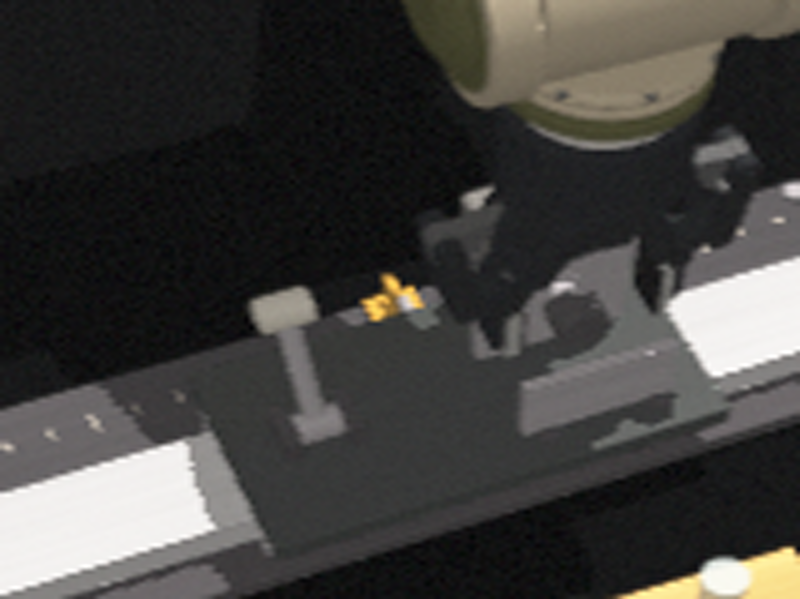

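View pics/w14.png

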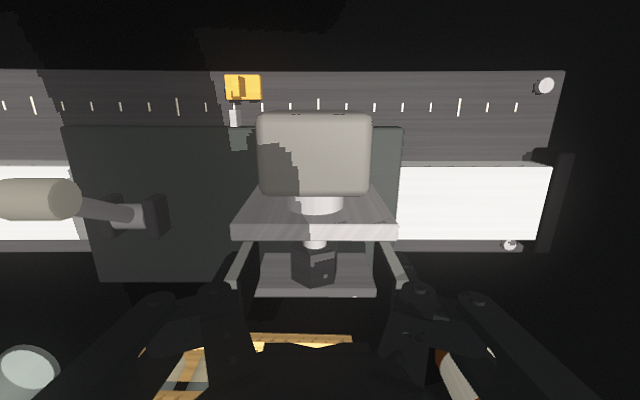

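The fingers are in the gap on both sides of the bolt, at columns 240 and 390, with the bolt at 315. Close on it.

Emit:
{"op": "jog_arm", "data": {"increments": [{"rx": 0,"ry": 0,"rz": 0,"x": 0.5,"y": -0.5,"z": 0,"hand": 12},{"rx": 0,"ry": 0,"rz": 0,"x": 0,"y": 0,"z": 0,"hand": 12},{"rx": 0,"ry": 0,"rz": 0,"x": 0,"y": 0,"z": 0,"hand": 12},{"rx": 0,"ry": 0,"rz": 0,"x": 0,"y": 0,"z": 0,"hand": 12},{"rx": 0,"ry": 0,"rz": 0,"x": 0,"y": 0,"z": 0,"hand": 12}], "force": 70}}

```text
time_s: 13.85
eef_pos: [527.1, 59.9, 64.1]
ee_rot: [0.705, 0.026, 0.708, -0.025]
force: [-0.9, 2.8, 5.5]
grip_width: 0.25
```

Run:
```python
from h import *
s=sense();print(s["time_s"],s["force"],s["wrist_torque"],s["grip_width"]*85.4)
goal([526,59,62],s)
im=capture("scene");cv2.imwrite("pics/s15z.png",cv2.resize(im[90:230,230:390,::-1],None,fx=5,fy=4.28,interpolation=cv2.INTER_CUBIC))
s=sense();im=capture("wrist");cv2.imwrite("pics/w15.png",im[:,:,::-1]);np.save("w15.npy",np.r_[s["eef_pos"],s["ee_rot"]])
```

```text
13.85 [-0.87000205  2.81941846  5.50324909] [0.52924526 0.26595032 0.02710598] 21.376723839915865
pos [527.1  59.9  64.1] yaw sign 1.0 tool y [0.072 0.997 0.001] z [ 0.997 -0.072 -0.004]
rotvec [ 0.0013 -0.004  -0.0007]  shift in present tool axes [ 2.1 -1.  -1. ]  in goal axes [ 2.1 -1.  -1. ]
```

View pics/s15z.png

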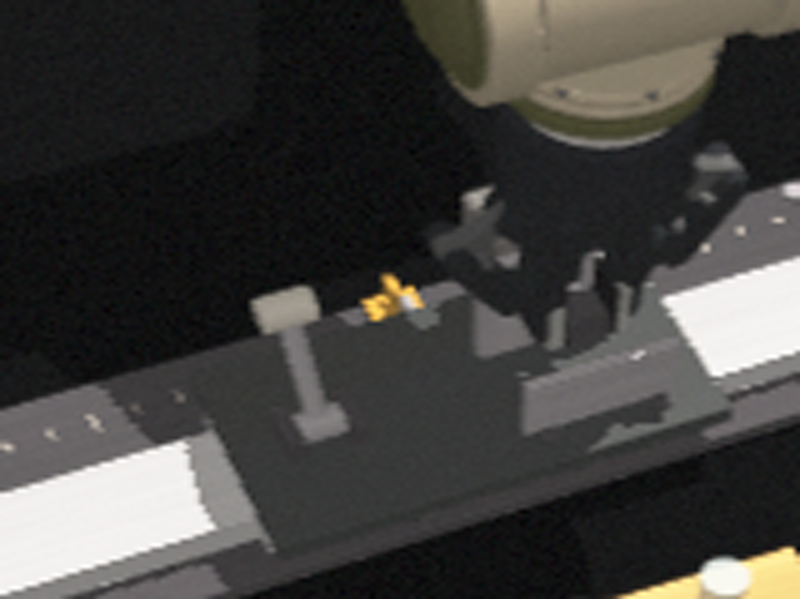

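View pics/w15.png

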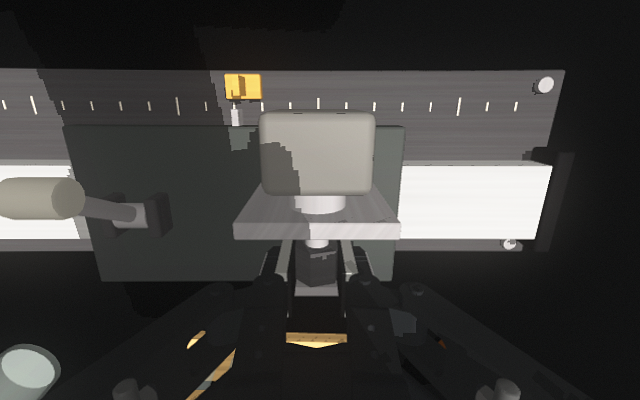

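Emit:
{"op": "jog_arm", "data": {"increments": [{"rx": 0,"ry": 0,"rz": 0,"x": 0,"y": 0,"z": 0,"hand": 12},{"rx": 0,"ry": 0,"rz": 0,"x": 0,"y": 0,"z": 0,"hand": 12},{"rx": 0,"ry": 0,"rz": 0,"x": 0,"y": 0,"z": 0,"hand": 12},{"rx": 0,"ry": 0,"rz": 0,"x": 0,"y": 0,"z": 0,"hand": 12},{"rx": 0,"ry": 0,"rz": 0,"x": 0,"y": 0,"z": 0,"hand": 12}]}}

```text
time_s: 14.58
eef_pos: [527.1, 59.9, 64.1]
ee_rot: [0.705, 0.026, 0.708, -0.025]
force: [-1.1, 3.1, 4.4]
grip_width: 0.249
```

Emit:
{"op": "jog_arm", "data": {"increments": [{"rx": 0,"ry": 0,"rz": 0,"x": 0,"y": 0,"z": 0,"hand": 12},{"rx": 0,"ry": 0,"rz": 0,"x": 0,"y": 0,"z": 0,"hand": 12},{"rx": 0,"ry": 0,"rz": 0,"x": 0,"y": 0,"z": 0,"hand": 12},{"rx": 0,"ry": 0,"rz": 0,"x": 0,"y": 0,"z": 0,"hand": 12},{"rx": 0,"ry": 0,"rz": 0,"x": 0,"y": 0,"z": 0,"hand": 12}]}}

```text
time_s: 15.2
eef_pos: [527.1, 59.9, 64.1]
ee_rot: [0.705, 0.026, 0.708, -0.025]
force: [-2.2, 2.8, 5.5]
grip_width: 0.244
```

Run:
```python
from h import *
s=sense();print(s["time_s"],s["force"],s["eef_pos"],s["grip_width"]*85.4)
im=capture("wrist")[:,:,::-1];cv2.imwrite("pics/w16.png",im);np.save("w16.npy",np.r_[s["eef_pos"],s["ee_rot"]])
a=cv2.imread("pics/w15.png");f=lambda q:cv2.resize(cv2.convertScaleAbs(q[225:305,265:370],alpha=1.6),None,fx=3.7,fy=3.7,interpolation=cv2.INTER_CUBIC)
g=lambda q:cv2.resize(q[65:135,190:295],None,fx=3.7,fy=3.7,interpolation=cv2.INTER_CUBIC)
cv2.imwrite("pics/c16.png",np.vstack([np.hstack([f(a),f(im)]),np.hstack([g(a),g(im)])]))
```

```text
15.2 [-2.20662853  2.78457899  5.51690879] [527.08341161  59.90173329  64.06894172] 20.840582803596476
```

View pics/c16.png

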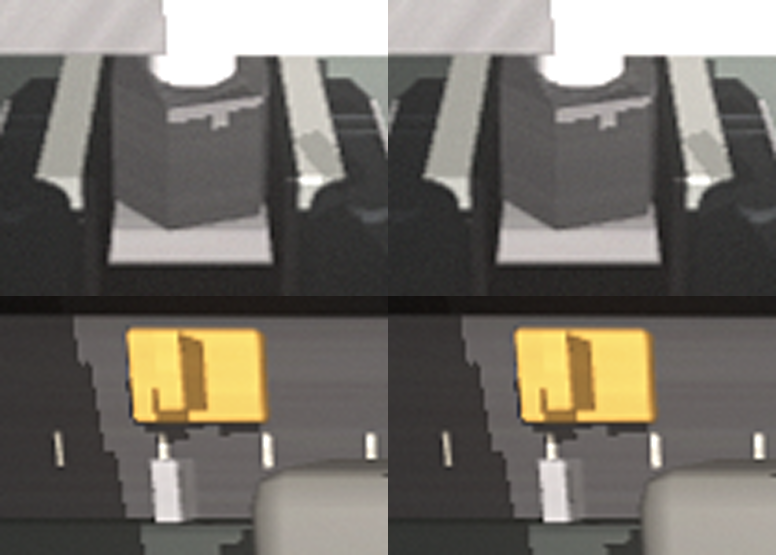

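Run:
```python
from h import *
a=np.load("w16.npy");c=wcal({"eef_pos":a[:3],"ee_rot":a[3:]})
z=lambda x,y:(190+(x+.5)/3.7-.5,65+(y-296+.5)/3.7-.5)
m=onzc(c,z(169,390),38);i=onzc(c,z(164,461),46);print(m,i,(m-i)@YR,(m-i)@XR)
```

```text
[438.53803678  16.05232529  38.        ] [449.72040755  15.52675561  46.        ] -0.29141831599238166 -11.190921094531062
```

```bash
python3 -c "
from rig import *
print(finish_job())"
```

```text
the job is handed in; nothing more can be done
None
```

I unlocked the lever, slid the carriage about 137 mm to the mark, locked the lever again, and handed the job in at about 15 s with the bolt head still held at a grip setting of 70 N. No verdict was reported.

**Last checks**
- **Fins:** the carriage and marker fins line up within about 0.6 mm along the rail.
- **Lever:** it is against its locked stop. I judged this from the push of about 40 N and the knob's 73 mm of travel.
- **Bolt:** the opening stopped at about 21 mm on the head, and wrist pictures 1.35 s apart show it not turning.
- **Glassware and rack:** nothing came near them in the pictures I viewed. I did not measure their positions again at the end.

**What disagreed**
- **First grasp:** my first try at the knob missed because the fingers landed on top of it. Both the pictures and the contact put the real fingertips about 25 mm behind the reported TCP.
- **Bolt grip height:** because of that mismatch I chose a middle height. The grasp point should be about 13 mm from the bolt's centre, on either side depending on which TCP is right, so the grip is not vertically centred. That is inside the 18 mm limit but not confirmed exactly.

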